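Sort metal bars on a two-pan balance

TASK

Find out with the two-pan balance which of the seized look-alike metal bars are hollow: set the brass 50 g weight on one pan, then lay the bars on the other pan one at a time, let go and see which side sinks; before weighing the next, seat a bar that outweighs the brass weight flat and square in a free pocket of the blue plate, and lay a lighter one flat on the floor of the red tray, not on another bar. When every bar is sorted, put the brass weight back in its black tray, so that both pans are empty. Leave the petri dish, the white-lidded jar and the amber dropper bottle where they are.

Things in the scene. Friction and masses are not known exactly. Their poses are not given: they have to be found in the camera images.
- bar_1: one of the look-alike silvery metal bars (50 x 30 x 16 mm, about 30 to 70 g, some hollow inside, two thin dark grooves across near the ends); looks do not tell heavy from light. Origin at the bar's centre; x along the 50 mm length, y across the 30 mm width, z through the 16 mm thickness. Starts flat on the bench. Only some of the bars bar_1 to bar_4 are present
- bar_2: one of the look-alike silvery metal bars (50 x 30 x 16 mm, about 30 to 70 g, some hollow inside, two thin dark grooves across near the ends); looks do not tell heavy from light. Origin at the bar's centre; x along the 50 mm length, y across the 30 mm width, z through the 16 mm thickness. Starts flat on the bench. Only some of the bars bar_1 to bar_4 are present
- bar_3: one of the look-alike silvery metal bars (50 x 30 x 16 mm, about 30 to 70 g, some hollow inside, two thin dark grooves across near the ends); looks do not tell heavy from light. Origin at the bar's centre; x along the 50 mm length, y across the 30 mm width, z through the 16 mm thickness. Starts flat on the bench. Only some of the bars bar_1 to bar_4 are present
- bar_4: one of the look-alike silvery metal bars (50 x 30 x 16 mm, about 30 to 70 g, some hollow inside, two thin dark grooves across near the ends); looks do not tell heavy from light. Origin at the bar's centre; x along the 50 mm length, y across the 30 mm width, z through the 16 mm thickness. Starts flat on the bench. Only some of the bars bar_1 to bar_4 are present
- weight_mid (a point): centre, half-way up, of the brass 50 g weight: a small bottle-shaped weight 18 mm in diameter and 31 mm tall, a narrower neck below its knob; z is its own axis. Starts standing in the black weight tray
- weight_tray: small black square tray, fixed, 64 x 64 mm outside, rim 9 mm high, walls 4 mm, inner floor 4 mm above the bench; origin in the centre of its underside. Home of the brass weight
- pan_left: left (+y) round steel pan of the equal-arm balance; origin in the centre of the pan's floor, moving with it, z up. Floor about 88 mm across, rim 3 mm above the floor. The pan always stays level and rises and sinks 10 mm about its middle height of 66 mm above the bench, opposite to the other pan
- pan_right: right (-y) pan of the balance, like the left one; 240 mm from it, centre to centre
- balance_beam (a joint): tilt of the balance's beam in rad, about -0.083 to 0.083: 0 level (pans empty), positive = left pan up and right pan down, negative = left pan down. A difference of about 2 g tips it fully, within about 1 to 2 s, wherever the load lies on the pan. The red pointer stands against the white card on the low column (about 105 mm high) between the pans
- fixture: blue plate, fixed, 62 x 206 x 12 mm, with three rectangular pockets in a row along its y axis; each pocket 34 mm (plate x) by 54 mm (plate y) and 6 mm deep, so that a bar lies in it with its length along the plate's y and stands 10 mm out of the plate. Origin in the centre of the underside, z up
- fixture_hole0 (a point): centre of pocket 0 of the blue plate, level with the plate's top face (12 mm above the bench)
- fixture_hole1 (a point): centre of pocket 1 of the blue plate, level with the plate's top face (12 mm above the bench)
- fixture_hole2 (a point): centre of pocket 2 of the blue plate, level with the plate's top face (12 mm above the bench)
- red_tray: red open tray, fixed, 120 mm (its x) by 190 mm (its y) outside, 20 mm high, walls 4 mm, lined with a thin mat whose top is 6 mm above the bench; origin in the centre of its underside. It and the blue plate stand to the left and right of the work, either way round
- tray_mat: thin red mat that covers the whole inner floor of the red tray, fixed in it; its top, 2 mm above its origin, is what the bars in the tray lie on
- petri: clear closed petri dish, 62 mm across, 14 mm high; a bystander, origin in the centre of its underside
- white_jar: sample jar with a white screw lid, 58 mm across, 62 mm high; a bystander, origin in the centre of its underside
- amber_dropper: small amber dropper bottle with a black cap, 33 mm across, 88 mm high; a bystander, origin in the centre of its underside
Mind the look-alikes: they are no part of the job. Leave any turquoise look-alike of the bar_1 alone.

How it is judged:
On the way, in this order (a step that is already met when the one before it is completed fails the run):
1. the brass weight stands on one pan of the balance, let go (((horizontal distance between weight_mid and pan_left below 0.044 m and z of weight_mid in the frame of pan_left between 0.004 and 0.021 m) or (horizontal distance between weight_mid and pan_right below 0.044 m and z of weight_mid in the frame of pan_right between 0.004 and 0.021 m)) and contact force between the fingers and anything else below 0.3 N), for 0.3 s.
2. a bar lies on the other pan while the weight is on the first, let go ((((horizontal distance between weight_mid and pan_right below 0.044 m and z of weight_mid in the frame of pan_right between 0.004 and 0.021 m) and ((horizontal distance between bar_1 and pan_left below 0.044 m and z of bar_1 in the frame of pan_left between 0.004 and 0.021 m) or (horizontal distance between bar_2 and pan_left below 0.044 m and z of bar_2 in the frame of pan_left between 0.004 and 0.021 m) or (horizontal distance between bar_3 and pan_left below 0.044 m and z of bar_3 in the frame of pan_left between 0.004 and 0.021 m) or (horizontal distance between bar_4 and pan_left below 0.044 m and z of bar_4 in the frame of pan_left between 0.004 and 0.021 m))) or ((horizontal distance between weight_mid and pan_left below 0.044 m and z of weight_mid in the frame of pan_left between 0.004 and 0.021 m) and ((horizontal distance between bar_1 and pan_right below 0.044 m and z of bar_1 in the frame of pan_right between 0.004 and 0.021 m) or (horizontal distance between bar_2 and pan_right below 0.044 m and z of bar_2 in the frame of pan_right between 0.004 and 0.021 m) or (horizontal distance between bar_3 and pan_right below 0.044 m and z of bar_3 in the frame of pan_right between 0.004 and 0.021 m) or (horizontal distance between bar_4 and pan_right below 0.044 m and z of bar_4 in the frame of pan_right between 0.004 and 0.021 m)))) and contact force between the fingers and anything else below 0.3 N), for 0.4 s.
3. a bar has been put away in a pocket or in the red tray while the weight stays on its pan (all of step 1 and ((((horizontal distance between bar_1 and fixture_hole0 below 0.005 m or horizontal distance between bar_1 and fixture_hole1 below 0.005 m or horizontal distance between bar_1 and fixture_hole2 below 0.005 m) and z of bar_1 in the frame of fixture below 0.016 m and angle between the z axis of bar_1 and the z axis of fixture, either way round below 0.06 rad and angle between the x axis of bar_1 and the y axis of fixture, either way round below 0.08 rad) or (x of bar_1 in the frame of red_tray between -0.056 and 0.056 m and y of bar_1 in the frame of red_tray between -0.091 and 0.091 m and z of bar_1 in the frame of red_tray below 0.0165 m)) or (((horizontal distance between bar_2 and fixture_hole0 below 0.005 m or horizontal distance between bar_2 and fixture_hole1 below 0.005 m or horizontal distance between bar_2 and fixture_hole2 below 0.005 m) and z of bar_2 in the frame of fixture below 0.016 m and angle between the z axis of bar_2 and the z axis of fixture, either way round below 0.06 rad and angle between the x axis of bar_2 and the y axis of fixture, either way round below 0.08 rad) or (x of bar_2 in the frame of red_tray between -0.056 and 0.056 m and y of bar_2 in the frame of red_tray between -0.091 and 0.091 m and z of bar_2 in the frame of red_tray below 0.0165 m)) or (((horizontal distance between bar_3 and fixture_hole0 below 0.005 m or horizontal distance between bar_3 and fixture_hole1 below 0.005 m or horizontal distance between bar_3 and fixture_hole2 below 0.005 m) and z of bar_3 in the frame of fixture below 0.016 m and angle between the z axis of bar_3 and the z axis of fixture, either way round below 0.06 rad and angle between the x axis of bar_3 and the y axis of fixture, either way round below 0.08 rad) or (x of bar_3 in the frame of red_tray between -0.056 and 0.056 m and y of bar_3 in the frame of red_tray between -0.091 and 0.091 m and z of bar_3 in the frame of red_tray below 0.0165 m)) or (((horizontal distance between bar_4 and fixture_hole0 below 0.005 m or horizontal distance between bar_4 and fixture_hole1 below 0.005 m or horizontal distance between bar_4 and fixture_hole2 below 0.005 m) and z of bar_4 in the frame of fixture below 0.016 m and angle between the z axis of bar_4 and the z axis of fixture, either way round below 0.06 rad and angle between the x axis of bar_4 and the y axis of fixture, either way round below 0.08 rad) or (x of bar_4 in the frame of red_tray between -0.056 and 0.056 m and y of bar_4 in the frame of red_tray between -0.091 and 0.091 m and z of bar_4 in the frame of red_tray below 0.0165 m)))), for 0.2 s.
4. with a bar already put away, another bar is weighed against the brass weight (all of step 2 and ((((horizontal distance between bar_1 and fixture_hole0 below 0.005 m or horizontal distance between bar_1 and fixture_hole1 below 0.005 m or horizontal distance between bar_1 and fixture_hole2 below 0.005 m) and z of bar_1 in the frame of fixture below 0.016 m and angle between the z axis of bar_1 and the z axis of fixture, either way round below 0.06 rad and angle between the x axis of bar_1 and the y axis of fixture, either way round below 0.08 rad) or (x of bar_1 in the frame of red_tray between -0.056 and 0.056 m and y of bar_1 in the frame of red_tray between -0.091 and 0.091 m and z of bar_1 in the frame of red_tray below 0.0165 m)) or (((horizontal distance between bar_2 and fixture_hole0 below 0.005 m or horizontal distance between bar_2 and fixture_hole1 below 0.005 m or horizontal distance between bar_2 and fixture_hole2 below 0.005 m) and z of bar_2 in the frame of fixture below 0.016 m and angle between the z axis of bar_2 and the z axis of fixture, either way round below 0.06 rad and angle between the x axis of bar_2 and the y axis of fixture, either way round below 0.08 rad) or (x of bar_2 in the frame of red_tray between -0.056 and 0.056 m and y of bar_2 in the frame of red_tray between -0.091 and 0.091 m and z of bar_2 in the frame of red_tray below 0.0165 m)) or (((horizontal distance between bar_3 and fixture_hole0 below 0.005 m or horizontal distance between bar_3 and fixture_hole1 below 0.005 m or horizontal distance between bar_3 and fixture_hole2 below 0.005 m) and z of bar_3 in the frame of fixture below 0.016 m and angle between the z axis of bar_3 and the z axis of fixture, either way round below 0.06 rad and angle between the x axis of bar_3 and the y axis of fixture, either way round below 0.08 rad) or (x of bar_3 in the frame of red_tray between -0.056 and 0.056 m and y of bar_3 in the frame of red_tray between -0.091 and 0.091 m and z of bar_3 in the frame of red_tray below 0.0165 m)) or (((horizontal distance between bar_4 and fixture_hole0 below 0.005 m or horizontal distance between bar_4 and fixture_hole1 below 0.005 m or horizontal distance between bar_4 and fixture_hole2 below 0.005 m) and z of bar_4 in the frame of fixture below 0.016 m and angle between the z axis of bar_4 and the z axis of fixture, either way round below 0.06 rad and angle between the x axis of bar_4 and the y axis of fixture, either way round below 0.08 rad) or (x of bar_4 in the frame of red_tray between -0.056 and 0.056 m and y of bar_4 in the frame of red_tray between -0.091 and 0.091 m and z of bar_4 in the frame of red_tray below 0.0165 m)))), for 0.4 s.
At the end, for the whole second after the job is handed in: Bars heavier than the weight lie fully down in pockets of the blue plate (centred to 5 mm, 2 mm off the floor at most, square to 4 degrees), lighter ones flat on the red tray's floor; bars of 47 to 53 g may go either way; weight in its black tray; balance empty, level to 0.02 rad; nothing held ((((horizontal distance between bar_1 and fixture_hole0 below 0.005 m or horizontal distance between bar_1 and fixture_hole1 below 0.005 m or horizontal distance between bar_1 and fixture_hole2 below 0.005 m) and z of bar_1 in the frame of fixture below 0.016 m and angle between the z axis of bar_1 and the z axis of fixture, either way round below 0.06 rad and angle between the x axis of bar_1 and the y axis of fixture, either way round below 0.08 rad and contact force between bar_1 and fixture above 0.455 N) or (x of bar_1 in the frame of red_tray between -0.056 and 0.056 m and y of bar_1 in the frame of red_tray between -0.091 and 0.091 m and z of bar_1 in the frame of red_tray below 0.0165 m and contact force between bar_1 and tray_mat below 0.535 N)) and (((horizontal distance between bar_2 and fixture_hole0 below 0.005 m or horizontal distance between bar_2 and fixture_hole1 below 0.005 m or horizontal distance between bar_2 and fixture_hole2 below 0.005 m) and z of bar_2 in the frame of fixture below 0.016 m and angle between the z axis of bar_2 and the z axis of fixture, either way round below 0.06 rad and angle between the x axis of bar_2 and the y axis of fixture, either way round below 0.08 rad and contact force between bar_2 and fixture above 0.455 N) or (x of bar_2 in the frame of red_tray between -0.056 and 0.056 m and y of bar_2 in the frame of red_tray between -0.091 and 0.091 m and z of bar_2 in the frame of red_tray below 0.0165 m and contact force between bar_2 and tray_mat below 0.535 N)) and (((horizontal distance between bar_3 and fixture_hole0 below 0.005 m or horizontal distance between bar_3 and fixture_hole1 below 0.005 m or horizontal distance between bar_3 and fixture_hole2 below 0.005 m) and z of bar_3 in the frame of fixture below 0.016 m and angle between the z axis of bar_3 and the z axis of fixture, either way round below 0.06 rad and angle between the x axis of bar_3 and the y axis of fixture, either way round below 0.08 rad and contact force between bar_3 and fixture above 0.455 N) or (x of bar_3 in the frame of red_tray between -0.056 and 0.056 m and y of bar_3 in the frame of red_tray between -0.091 and 0.091 m and z of bar_3 in the frame of red_tray below 0.0165 m and contact force between bar_3 and tray_mat below 0.535 N)) and (((horizontal distance between bar_4 and fixture_hole0 below 0.005 m or horizontal distance between bar_4 and fixture_hole1 below 0.005 m or horizontal distance between bar_4 and fixture_hole2 below 0.005 m) and z of bar_4 in the frame of fixture below 0.016 m and angle between the z axis of bar_4 and the z axis of fixture, either way round below 0.06 rad and angle between the x axis of bar_4 and the y axis of fixture, either way round below 0.08 rad and contact force between bar_4 and fixture above 0.455 N) or (x of bar_4 in the frame of red_tray between -0.056 and 0.056 m and y of bar_4 in the frame of red_tray between -0.091 and 0.091 m and z of bar_4 in the frame of red_tray below 0.0165 m and contact force between bar_4 and tray_mat below 0.535 N)) and linear speed of each of bar_1, bar_2, bar_3, bar_4 below 0.02 m/s and x of weight_mid in the frame of weight_tray between -0.031 and 0.031 m and y of weight_mid in the frame of weight_tray between -0.031 and 0.031 m and z of weight_mid in the frame of weight_tray below 0.024 m and value of joint balance_beam between -0.02 and 0.02 rad and contact force between the fingers and anything else below 0.3 N); the robot touches nothing.
It fails at once if the clear closed petri dish is pushed more than 4 cm or tipped over (distance of petri from where it was at the start of the episode above 0.04 m or angle between petri's own z axis and vertical above 0.6 rad).
It fails at once if the sample jar with a white screw lid is pushed more than 4 cm or tipped over (distance of white_jar from where it was at the start of the episode above 0.04 m or angle between white_jar's own z axis and vertical above 0.6 rad).
It fails at once if the small amber dropper bottle with a black cap is pushed more than 4 cm or tipped over (distance of amber_dropper from where it was at the start of the episode above 0.04 m or angle between amber_dropper's own z axis and vertical above 0.6 rad).
Of bar_1, bar_2, bar_3, bar_4 only 2 to 3 are there at a start; the rules pass over those that are not, and their reading is None.
At some moment in a run one of bar_1, bar_2, bar_3, bar_4 may be knocked a few centimetres aside while the robot is not near it.
Once in a run the grip may slacken for a moment while it holds something.
It also fails if it takes over 210 s, if anything falls off the work surface, if the arm or the gripper's body presses on something with over 40 N, if the wrist force passes 120 N, or if a joint passes its speed limit or range.

ROBOT

A 6-joint arm with a two-finger parallel gripper is mounted at the origin on a cart in front of the work surface, level with it; the furniture and walls round the work are solid. World frame = base frame: x ahead of the robot, y to its left, z up, the work surface at z = 0. Lengths are in m, angles in rad, forces in N, time in s.
With the tool pointing down it reaches from about 0.25 to 0.775 m from the base axis. Payload 4 kg.
Tool frame: the origin (TCP) lies midway between the tips of the shut fingers; the grasp point (between the pads) lies 19 mm behind it; z points along the fingers, y is the direction in which the jaws open and shut (so a half turn about z gives the same grasp; the last joint's range is limited). The gripper opens to 94 mm and grips with 3 to 60 N. Pads are 16 mm wide; open, the fingers measure 119 mm over their backs; the gripper's body (75 mm by 177 mm) begins 78 mm behind the grasp point.
Start: joints at [-1.412, 0.087, 1.371, -0, 1.684, -0.103], TCP at [0.142, -0.531, 0.206] pointing down, gripper open.
Joint ranges: [-3.1, 3.1], [-0.76, 2.03], [0.27, 2.55], [-1.08, 4.22], [0.17, 2.65], [-2.57, 2.57]. Speed limits (rad/s): [2.79, 2.79, 3.14, 3.14, 3.14, 3.14].

INTERFACE

Orientations are given as [roll, pitch, yaw] about the fixed x, y, z axes, in that order (R = Rz(yaw) Ry(pitch) Rx(roll)).
In Python, from bench import robot, cams gives the robot as it stands.
- The arm moves only by the tool step_arm, never from a script. Its argument "plan" is a list that holds one entry, the list of rows, each a list of 5 numbers: the shift along the world's x, y, z in mm, then the turn about the world's z in rad, then the opening in per cent of the stroke, from 0 (shut) to 100 (fully open). In form: [[[tx, ty, tz, turn, fingers], ...]]. A call has 1 to 8 rows; each row is the pose to reach, as a shift and turn from the pose commanded when the call began; what a row does not reach only later rows make up. A row lasts 1/12 s, in which the tool goes at most 41.7 mm and 7.16 degrees, less where a joint would pass 70% of its speed; a pose out of reach is approached as far as the arm can. A call with a gripper value outside its range is refused whole. The fingers move at their own pace and stop on an object; the grip force is fixed at half the most. Time passes only in rows, so rows that repeat a pose let the fingers close. It gives the time, the measured TCP pose, the force and the opening at its end, in the units of the state.
- robot.get_obs(): the state, without advancing time (a new reading comes with each control period).
- cams.snapshot(name): name is "scene" or "top" or "wrist"; returns a dict with "frame" (420x560x3 uint8, red, green, blue), "camera_matrix" (3x3 intrinsics, pixels), "origin" and "attitude" of the camera in the world; the wrist camera has in their place "T_tool_cam" (4x4, takes a point from camera to tool coordinates, whose origin is the TCP and whose axes are the flange's). Camera axes: x right, y down, z forward; pixel columns grow to the right and rows downward; lengths in m; the calibration is good to about 2 mm. A picture is of the moment at which its call begins: read the wrist's pose just before it. There is no depth.
- robot.close_job(): hands the job in, once; it reports no verdict.
The state is a dict: "time": time; "joint_positions": joint angles; "qvel": joint speeds; "joint_torque": joint torques, N m; "tool_pos": TCP position; "ee_rot": TCP orientation; "wrist_force": force on the tool from outside, world axes, zero at the start; "wrist_torque": the same for the moment, N m; "width": finger opening in m.
Only numpy, scipy, OpenCV 4.12 (cv2) and the standard library are available. Lean on these libraries where they do the work, as an engineer would, in place of code of your own. Each camera call takes 0.05 s, during which the arm holds its last target. There are 200 camera calls.

## Working session

There is one attempt and no reset: what is moved stays moved. The work goes in short steps, Python scripts to look and compute and a tool call to move; the robot and the scene stay as the last step left them, time stands still between calls to the robot, and variables do not carry over. Pictures are saved under pics/ and viewed, about 12 in all and at most 16, crops included, and the job is handed in when it is done.

Besides the shell and the picture viewer there is one more tool, called after ">>>" as name(argument=value, ...) on one line, values as JSON. step_arm: Moves the arm, as the interface text tells. Its arguments: {"type":"object","properties":{"plan":{"type":"array"}},"required":["plan"]}

```bash
mkdir -p pics; ls; cat > h.py <<'E'
import numpy as np,cv2
from bench import robot,cams
from scipy.spatial.transform import Rotation as R
def snap(n):
    o=robot.get_obs(); s=cams.snapshot(n); K=np.array(s["camera_matrix"])
    if n=="wrist":
        T=np.array(s["T_tool_cam"]); rot=np.array(o["ee_rot"])
        Rt=R.from_euler('xyz',rot).as_matrix() if rot.size==3 else rot.reshape(3,3)
        A=Rt@T[:3,:3]; c=Rt@T[:3,3]+np.array(o["tool_pos"])
    else:
        A=np.array(s["attitude"]); c=np.array(s["origin"])
        if A.size==3: A=R.from_euler('xyz',A).as_matrix()
    return s["frame"],K,A,c
def ray(K,A,c,u,v,z):
    d=A@np.linalg.inv(K)@np.array([u,v,1.]); t=(z-c[2])/d[2]; return c+t*d
def proj(K,A,c,p):
    q=K@(A.T@(np.array(p)-c)); return q[:2]/q[2]
def save(n,f): cv2.imwrite(f"pics/{n}.png",f[:,:,::-1])
E
python3 - <<'E'
from h import *
o=robot.get_obs(); print(o)
for n in("scene","top"):
    s=cams.snapshot(n); print(n,s["camera_matrix"],s["origin"],s["attitude"]); save(n,s["frame"])
E
```

```text
pics
{'time': 0.0, 'joint_positions': array([-1.41207850e+00,  8.79604008e-02,  1.37222450e+00, -2.05776575e-05,
        1.68359176e+00, -1.03104239e-01]), 'qvel': array([-1.08613130e-03,  5.75269594e-04, -4.35764592e-04, -9.06979938e-05,
        1.55959877e-03, -7.04288532e-04]), 'joint_torque': array([ 4.02117030e-04, -3.40176558e+01, -3.02434409e+01,  7.17619085e-02,
        3.28643317e-02, -1.82806825e-04]), 'tool_pos': array([ 0.14226324, -0.5307248 ,  0.20431632]), 'ee_rot': array([-3.13941814e+00, -2.04438049e-04,  2.61819550e-01]), 'wrist_force': array([-0.04706226, -0.01493391,  1.38847856]), 'wrist_torque': array([-0.00928115, -0.0317672 ,  0.01274765]), 'width': 0.09359329668103136}
scene [[524.40531037   0.         276.50494215]
 [  0.         524.40531037 205.55047145]
 [  0.           0.           1.        ]] [-0.12065702  1.05127414  0.83592846] [-2.12337617  0.01345411 -2.5733495 ]
top [[478.67389361   0.         279.02923088]
 [  0.         478.67389361 215.61065302]
 [  0.           0.           1.        ]] [0.36041718 0.02877218 1.72490187] [-3.02203088  0.0171016  -1.5608959 ]
```

View pics/top.png

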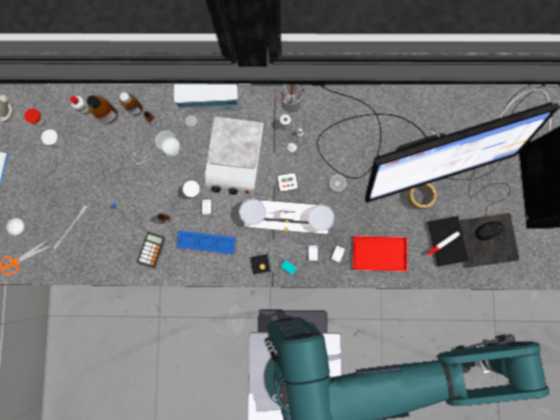

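View pics/scene.png

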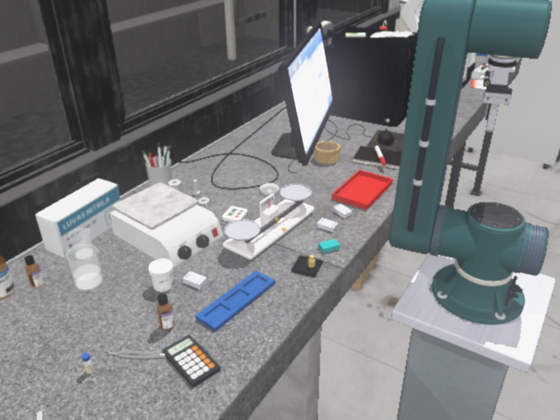

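```bash
python3 - <<'E'
from h import *
f,K,A,c=snap("top"); g,K2,A2,c2=snap("scene")
crop=cv2.resize(f[165:285,140:420],None,fx=2.85,fy=2.85,interpolation=cv2.INTER_CUBIC)
cr2=cv2.resize(g[160:340,140:420],None,fx=2.85,fy=2.85,interpolation=cv2.INTER_CUBIC)[:258*2]
a=np.vstack([cv2.resize(crop,(798,342))]); save("topcrop",a)
hsv=cv2.cvtColor(f,cv2.COLOR_RGB2HSV)
def blobs(m,z,amin,name):
    m=m.copy().astype(np.uint8); m[:,:130]=0;m[:,425:]=0;m[:165]=0;m[290:]=0
    for q in cv2.findContours(m,cv2.RETR_EXTERNAL,cv2.CHAIN_APPROX_NONE)[0]:
        if cv2.contourArea(q)<amin: continue
        w=np.array([ray(K,A,c,*p[0],z)[:2] for p in q],np.float32)
        r=cv2.minAreaRect(w); M=cv2.moments(q); print(name,np.round([M['m10']/M['m00'],M['m01']/M['m00']],1),np.round(r[0],3),np.round(r[1],3),round(r[2],1))
blobs(cv2.inRange(hsv,(105,120,60),(125,255,255)),.012,100,"blue")
blobs(cv2.inRange(hsv,(0,180,100),(5,255,255)),.02,100,"red")
blobs(cv2.inRange(hsv,(80,120,80),(95,255,255)),.016,20,"turq")
blobs(cv2.inRange(hsv,(15,150,100),(30,255,255)),.031,5,"brass")
blobs(cv2.inRange(f,(0,0,0),(45,45,45)),.009,60,"black")
blobs(cv2.inRange(hsv,(0,0,185),(179,50,255)),.016,30,"bars?")
for n,p,z in(("panL",(253,212),.069),("panR",(320,217),.069),("petri",(337,184),.014),("jar",(191,188),.062),("amb",(164,217),.08),("dish",(288,182),.02)): print(n,np.round(ray(K,A,c,*p,z),3))
E
```

```text
blue [205.6 241.9] [0.469 0.324] [0.206 0.062] 83.3
red [379.6 253.1] [ 0.434 -0.297] [0.187 0.116] 88.8
turq [288.  266.8] [0.382 0.026] [0.051 0.032] 53.8
black [259.9 263.9] [0.392 0.127] [0.053 0.053] 10.2
black [371.  181.4] [ 0.689 -0.272] [0.022 0.138] 79.1
bars? [337.8 253.6] [ 0.431 -0.15 ] [0.031 0.051] 68.1
bars? [312.9 252.6] [ 0.434 -0.062] [0.046 0.028] 0.1
bars? [147.  252.4] [0.429 0.53 ] [0.036 0.069] 72.1
bars? [206.  206.5] [0.597 0.324] [0.048 0.029] 1.6
bars? [286.6 215.8] [0.565 0.034] [0.337 0.101] 85.4
bars? [190.8 188.3] [0.662 0.381] [0.055 0.059] 0.4
bars? [287.1 181.6] [0.69  0.032] [0.058 0.064] 10.0
bars? [397.3 177.8] [ 0.714 -0.361] [0.096 0.219] 17.9
bars? [231.3 175.1] [0.708 0.238] [0.085 0.186] 0.3
panL [0.571 0.15  0.069]
panR [ 0.555 -0.084  0.069]
petri [ 0.683 -0.149  0.014]
jar [0.656 0.371 0.062]
amb [0.55  0.459 0.08 ]
dish [0.688 0.029 0.02 ]
```

View pics/topcrop.png

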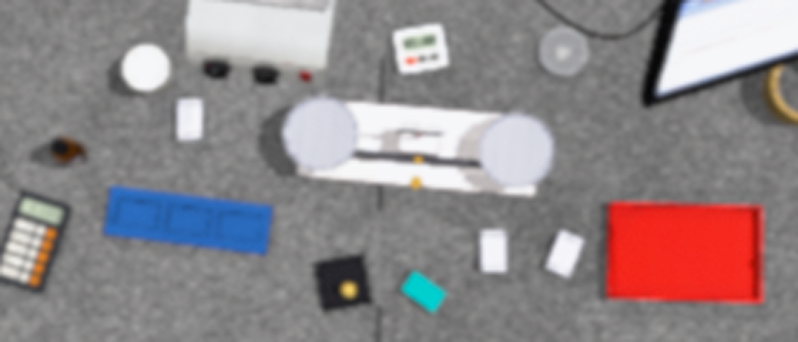

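>>> step_arm(plan=[[[288,431,46,-0.26,60],[288,431,46,-0.26,60],[288,431,46,-0.26,60],[288,431,46,-0.26,60],[288,431,46,-0.26,60],[288,431,46,-0.26,60],[288,431,46,-0.26,60],[288,431,46,-0.26,60]]])

```text
time: 0.87
tool_pos: [0.3271, -0.2537, 0.2351]
ee_rot: [3.141, -0.0, 0.001]
wrist_force: [1.3, -0.4, -0.4]
width: 0.0563
```

>>> step_arm(plan=[[[80,290,30,0,50],[80,290,30,0,50],[80,290,30,0,50],[80,290,30,0,50],[80,290,30,0,50],[80,290,30,0,50],[80,290,30,0,50],[80,290,30,0,50]]])

```text
time: 1.53
tool_pos: [0.4071, 0.0395, 0.2655]
ee_rot: [-3.139, -0.001, 0.009]
wrist_force: [0.9, -0.3, -1.1]
width: 0.047
```

```bash
python3 - <<'E'
from h import *
f,K,A,c=snap("wrist"); save("w1",f); print(robot.get_obs()["tool_pos"],c,K[0],A)
for p in((.392,.127,.009),(.434,-.062,.016),(.555,-.084,.069),(.571,.150,.069),(.469,.324,.012)): print(proj(K,A,c,p))
E
```

```text
[0.4071235  0.03879848 0.26527064] [0.4789529  0.03999049 0.4443322 ] [290.59835928   0.         278.88205422] [[ 9.10511477e-03 -9.68802464e-01 -2.47666878e-01]
 [-9.99955294e-01 -9.45321764e-03  2.16390768e-04]
 [-2.55088881e-03  2.47653836e-01 -9.68845225e-01]]
[222.05888665 195.79200194]
[348.9022268  169.79612054]
[384.77426279  72.32733352]
[186.63051535  55.6260589 ]
[ 83.7303679  142.74368031]
```

View pics/w1.png

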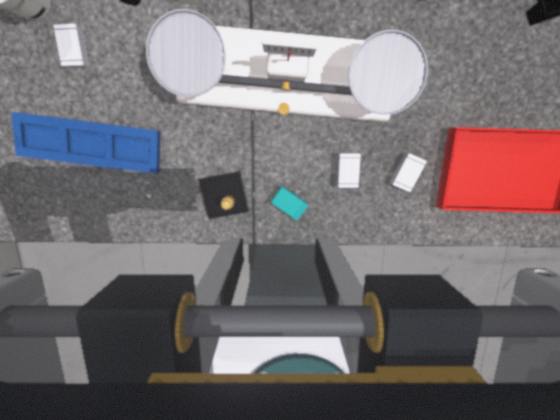

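```bash
cat >> h.py <<'E'
def blobs(f,K,A,c,m,z,amin,name,amax=1e9,v=True):
    out=[]
    m=m.copy()
    for q in cv2.findContours(m,cv2.RETR_EXTERNAL,cv2.CHAIN_APPROX_NONE)[0]:
        if not amin<cv2.contourArea(q)<amax: continue
        w=np.array([ray(K,A,c,*p[0],z)[:2]*1000 for p in q],np.float32)
        r=cv2.minAreaRect(w); M=cv2.moments(q); b=cv2.boxPoints(r)
        e=max((b[1]-b[0],b[2]-b[1]),key=np.linalg.norm); an=np.degrees(np.arctan2(e[1],e[0]))
        if an<-90+45: an+=180
        if an>135: an-=180
        out.append((r[0],r[1],an))
        if v: print(name,"px",np.round([M['m10']/M['m00'],M['m01']/M['m00']],1),"mm",np.round(r[0],1),np.round(r[1],1),"longdir",round(float(an),1))
    return out
def look(f,K,A,c,lim=240,bz=.016):
    hsv=cv2.cvtColor(f,cv2.COLOR_RGB2HSV)
    def mk(m): m=m.copy(); m[lim:]=0; return m
    blobs(f,K,A,c,mk(cv2.inRange(hsv,(100,120,50),(125,255,255))),.012,500,"blue")
    blobs(f,K,A,c,mk(cv2.inRange(hsv,(0,180,80),(6,255,255))),.02,500,"red")
    blobs(f,K,A,c,mk(cv2.inRange(hsv,(12,110,90),(32,255,255))),.030,20,"brass")
    blobs(f,K,A,c,mk(cv2.inRange(f,(0,0,0),(42,42,42))),.009,500,"black",4000)
    blobs(f,K,A,c,mk(cv2.inRange(hsv,(0,0,170),(179,50,255))),bz,200,"bar?",3000)
E
python3 - <<'E'
from h import *
f=cv2.imread("pics/w1.png")[:,:,::-1].copy(); _,K,A,c=snap("wrist")
look(f,K,A,c)
g=cv2.medianBlur(cv2.cvtColor(f,cv2.COLOR_RGB2GRAY),3)
for q in cv2.HoughCircles(g[:130],cv2.HOUGH_GRADIENT,1,100,param1=120,param2=30,minRadius=33,maxRadius=46)[0]:
    p=ray(K,A,c,q[0],q[1],.069); print("pan",q,np.round(p*1000))
E
```

```text
blue px [ 85.7 142.5] mm [468.2 319.3] [207.5  61.8] longdir 83.2
red px [504.1 170.5] mm [ 434.4 -293. ] [178.8 116.5] longdir 89.1
brass px [226.9 202.5] mm [386.2 115.2] [16.4 17.8] longdir 90.6
brass px [283.1 108.6] mm [516.8  35.1] [11.5 10.8] longdir 0.5
brass px [285.7  85.3] mm [546.3  31.5] [9.8 8. ] longdir 0.7
black px [543.5  10.5] mm [ 644.8 -304. ] [25.4 41.3] longdir 108.0
bar? px [409.3 172.3] mm [ 430.8 -151.6] [31.4 50.6] longdir -23.0
bar? px [349.  169.9] mm [433.3 -62.9] [49.7 30.8] longdir 0.7
bar? px [68.2 44.3] mm [595.9 320.8] [50.2 31.6] longdir 1.6
pan [386.5  68.5  42.1] [559. -86.  69.]
pan [183.5  45.5  37.6] [582. 152.  69.]
```

>>> step_arm(plan=[[[-21,76,-100,0,45],[-21,76,-100,0,45],[-21,76,-195,0,45],[-21,76,-195,0,45],[-21,76,-195,0,45],[-21,76,-195,0,45],[-21,76,-195,0,45],[-21,76,-195,0,45]]])

```text
time: 2.3
tool_pos: [0.3867, 0.1094, 0.0714]
ee_rot: [3.141, -0.002, 0.001]
wrist_force: [0.5, -0.3, 0.3]
width: 0.0421
```

```bash
python3 - <<'E'
from h import *
f,K,A,c=snap("wrist"); save("w2",f); print(robot.get_obs()["tool_pos"])
look(f,K,A,c,420)
E
```

```text
[0.38791524 0.10967153 0.07274576]
blue px [ 72.5 129.8] mm [463.5 273.8] [117.4  61.4] longdir 83.3
brass px [332.6 375.9] mm [249.5  85.2] [ 15.4 306. ] longdir 90.0
brass px [366.9 323.3] mm [303.1  34.4] [58.7 12.4] longdir 10.1
brass px [191.  317.7] mm [303.6 185.5] [11. 59.] longdir -14.3
brass px [268.8 229.5] mm [387.7 118. ] [15.1 20.8] longdir -0.9
brass px [383.1  51. ] mm [516.1  38.5] [13.7 14.8] longdir -24.4
brass px [404.5   0.9] mm [545.7  28.5] [ 1.7 13.3] longdir 90.1
black px [192.6 351.6] mm [273.2 193.1] [25.2 80.2] longdir -0.3
black px [141.3 299.8] mm [315.6 236.6] [70.6 28.3] longdir 86.3
black px [243.3 219. ] mm [380.8 135.9] [75.2 35.6] longdir 11.3
bar? px [492.8 168.8] mm [433.6 -61.8] [50.  30.1] longdir 1.2
bar? px [546.   65.1] mm [509.6 -83.3] [16.6 26.6] longdir 103.5
bar? px [203.6   3.3] mm [549.6 162.4] [ 4.9 47.7] longdir 90.1
```

View pics/w2.png

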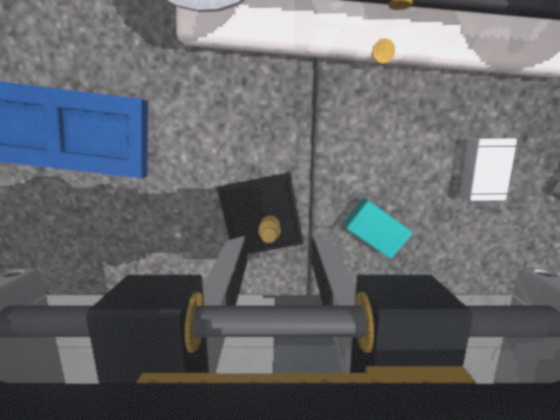

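>>> step_arm(plan=[[[-1,7,0,0,45],[-1,7,-25,0,45],[-1,7,-40,0,45],[-1,7,-50,0,45],[-1,7,-56,0,45],[-1,7,-56,0,45],[-1,7,-56,0,45]]])

```text
time: 2.93
tool_pos: [0.3855, 0.1175, 0.0149]
ee_rot: [-3.141, -0.002, 0.002]
wrist_force: [0.8, -0.7, 1.0]
width: 0.0425
```

>>> step_arm(plan=[[[0,0,-2,0,10],[0,0,-2,0,10],[0,0,-2,0,10],[0,0,-2,0,10],[0,0,-2,0,10],[0,0,-2,0,10]]])

```text
time: 3.43
tool_pos: [0.3849, 0.1174, 0.0123]
ee_rot: [-3.142, -0.001, 0.002]
wrist_force: [-0.8, -0.4, 1.6]
width: 0.017
```

>>> step_arm(plan=[[[0,0,40,0,10],[0,0,80,0,10],[40,7,100,0,10],[80,14,100,0,10],[120,21,100,0,10],[155,27,100,0,10],[187,33,100,0,10],[187,33,100,0,10]]])

```text
time: 4.1
tool_pos: [0.5759, 0.1508, 0.1092]
ee_rot: [3.141, 0.0, 0.001]
wrist_force: [-0.7, -0.2, -0.2]
width: 0.0168
```

```bash
python3 - <<'E'
from h import *
f,K,A,c=snap("wrist"); save("w3",f); print(robot.get_obs()["tool_pos"],robot.get_obs()["width"])
print(proj(K,A,c,(.572,.15,.066)))
E
```

```text
[0.57304355 0.15044747 0.10958759] 0.01723998755689815
[280.23689947 234.5182914 ]
```

View pics/w3.png

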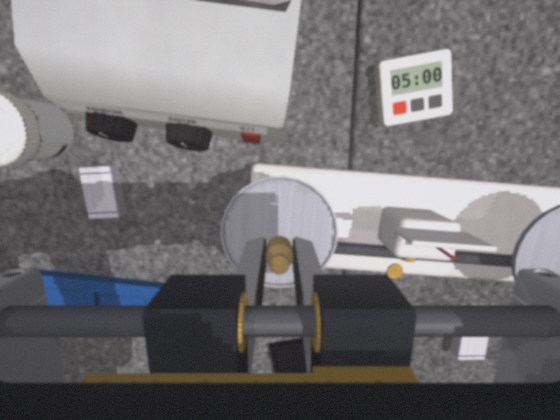

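>>> step_arm(plan=[[[0,0,-20,0,10],[0,0,-34,0,10],[0,0,-40,0,10],[0,0,-44,0,10],[0,0,-44,0,10],[0,0,-44,0,10]]])

```text
time: 4.65
tool_pos: [0.5715, 0.1504, 0.0688]
ee_rot: [-3.142, -0.001, 0.002]
wrist_force: [0.2, -0.4, -0.6]
width: 0.0166
```

>>> step_arm(plan=[[[0,0,0,0,30],[0,0,0,0,40],[0,0,0,0,40],[0,0,30,0,40],[0,0,70,0,40],[0,0,110,0,40],[0,-40,140,0,40],[0,-40,140,0,40]]])

```text
time: 5.32
tool_pos: [0.5746, 0.108, 0.2159]
ee_rot: [3.14, -0.013, 0.0]
wrist_force: [0.1, 0.3, 0.6]
width: 0.0375
```

```bash
python3 - <<'E'
from h import *
f,K,A,c=snap("wrist"); save("w4",f); print(robot.get_obs()["tool_pos"],robot.get_obs()["width"])
look(f,K,A,c,260)
E
```

```text
[0.57400891 0.10799914 0.21390636] 0.037745599585944103
blue px [113.2 251.8] mm [497.3 319. ] [207.7  29.8] longdir 90.0
brass px [332.9 237. ] mm [521.1  37.1] [12.  11.1] longdir 90.0
brass px [241.8 207.3] mm [561.4 156. ] [12.7 16. ] longdir -45.0
bar? px [113.7 167.9] mm [609.7 322.6] [23.4 30.1] longdir 93.5
bar? px [ 42.3 130.8] mm [656.  405.8] [63.1 64.8] longdir 90.0
bar? px [341.7 102.9] mm [689.4  30.7] [54.9 61.7] longdir 100.0
```

View pics/w4.png

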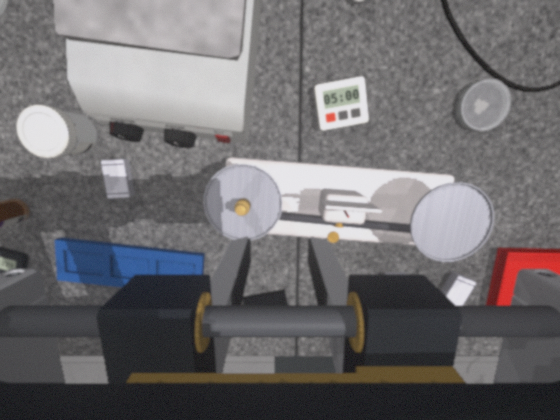

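>>> step_arm(plan=[[[-30,-30,0,0,55],[-141,-170,-50,0,55],[-141,-170,-110,0,55],[-141,-170,-110,0,55],[-141,-170,-110,0,55],[-141,-170,-110,0,55],[-141,-170,-110,0,55],[-141,-170,-110,0,55]]])

```text
time: 6.03
tool_pos: [0.4272, -0.0594, 0.0942]
ee_rot: [-3.139, 0.007, -0.001]
wrist_force: [0.4, -0.2, 0.8]
width: 0.052
```

```bash
python3 - <<'E'
from h import *
f,K,A,c=snap("wrist"); save("w5",f); print(robot.get_obs()["tool_pos"],robot.get_obs()["width"])
look(f,K,A,c,260)
E
```

```text
[ 0.42970147 -0.05914387  0.09656177] 0.051648735681775755
red px [501.3 202.3] mm [ 441.6 -261.8] [118.8 107.5] longdir 90.0
brass px [164.5 112.5] mm [518.1  31.6] [13.7 13.5] longdir 89.9
brass px [150.9  73.5] mm [546.6  37.3] [13.8  9.6] longdir 81.0
black px [ 90.6 238.3] mm [401.1 123.5] [48.9 67. ] longdir 100.6
bar? px [283.  209.8] mm [433.8 -62.5] [49.2 29.8] longdir 0.5
bar? px [380.2 212.6] mm [ 431.3 -151.2] [29.7 50. ] longdir -22.3
bar? px [11.9 39.5] mm [568.3 151.7] [21.5 69.1] longdir -13.9
```

>>> step_arm(plan=[[[4,-3,-35,0,55],[4,-3,-65,0,55],[4,-3,-82,0,55],[4,-3,-89,0,55],[4,-3,-89,0,55],[4,-3,-89,0,55],[4,-3,-89,0,25],[4,-3,-89,0,25]]])

```text
time: 6.75
tool_pos: [0.4364, -0.0628, 0.0109]
ee_rot: [3.141, -0.004, 0.002]
wrist_force: [0.0, 0.0, -0.5]
width: 0.0419
```

>>> step_arm(plan=[[[0,0,0,0,20],[0,0,0,0,20],[0,0,0,0,20]]])

```text
time: 7.0
tool_pos: [0.4354, -0.0628, 0.01]
ee_rot: [3.141, -0.002, 0.002]
wrist_force: [0.6, -0.5, 3.3]
width: 0.0296
```

>>> step_arm(plan=[[[0,0,40,0,20],[0,0,80,0,20],[20,-5,115,0,20],[60,-12,115,0,20],[100,-20,115,0,20],[121,-25,115,0,20],[121,-25,115,0,20],[121,-25,115,0,20]]])

```text
time: 7.67
tool_pos: [0.5556, -0.0877, 0.123]
ee_rot: [-3.141, 0.002, 0.002]
wrist_force: [0.1, 0.4, -0.3]
width: 0.0297
```

```bash
python3 - <<'E'
from h import *
f,K,A,c=snap("wrist"); save("w6",f); print(robot.get_obs()["tool_pos"],robot.get_obs()["width"])
print(proj(K,A,c,(.556,-.088,.076)))
E
```

```text
[ 0.55474709 -0.08750487  0.12308593] 0.029335252073445586
[279.65420485 227.91834129]
```

View pics/w6.png

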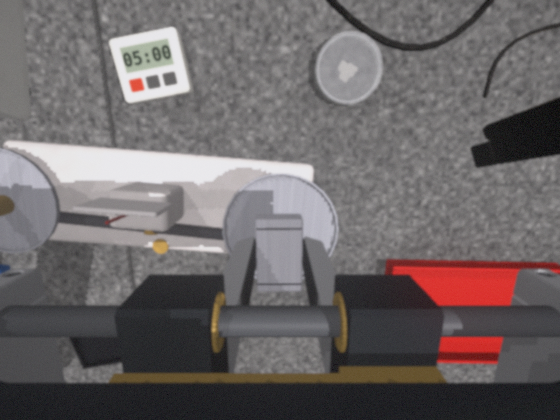

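>>> step_arm(plan=[[[1,0,-20,0,20],[1,0,-32,0,20],[1,0,-37,0,20],[1,0,-39,0,20],[1,0,-39,0,20],[1,0,-39,0,32],[1,0,-39,0,45],[1,0,-39,0,45]]])

```text
time: 8.38
tool_pos: [0.5572, -0.0878, 0.086]
ee_rot: [3.141, -0.002, 0.002]
wrist_force: [-0.2, -0.4, -0.4]
width: 0.0399
```

>>> step_arm(plan=[[[0,0,20,0,45],[0,0,50,0,45],[0,0,80,0,45],[0,0,80,0,45],[0,0,80,0,45],[0,0,80,0,45],[0,0,80,0,45],[0,0,80,0,45]]])

```text
time: 9.05
tool_pos: [0.5557, -0.0874, 0.163]
ee_rot: [-3.141, 0.003, 0.002]
wrist_force: [0.2, -0.1, -0.6]
width: 0.0423
```

>>> step_arm(plan=[[[0,0,0,0,45],[0,0,0,0,45],[0,0,0,0,45],[0,0,0,0,45],[0,0,0,0,45],[0,0,0,0,45],[0,0,0,0,45],[0,0,0,0,45]]])

```text
time: 9.72
tool_pos: [0.5566, -0.0876, 0.165]
ee_rot: [3.141, -0.0, 0.002]
wrist_force: [-0.3, 0.3, 0.8]
width: 0.0424
```

>>> step_arm(plan=[[[0,0,0,0,45],[0,0,0,0,45],[0,0,0,0,45],[0,0,0,0,45],[0,0,0,0,45],[0,0,0,0,45],[0,0,0,0,45],[0,0,0,0,45]]])

```text
time: 10.38
tool_pos: [0.5566, -0.0876, 0.1649]
ee_rot: [3.142, -0.0, 0.002]
wrist_force: [0.2, -0.2, 0.0]
width: 0.0424
```

```bash
python3 - <<'E'
from h import *
f,K,A,c=snap("wrist"); save("w7",f); print(robot.get_obs()["tool_pos"],robot.get_obs()["time"])
look(f,K,A,c,260,.075)
g=snap("scene")[0]; save("s2",g)
a=cv2.resize(g[160:270,210:330],None,fx=4,fy=4,interpolation=cv2.INTER_CUBIC)
b=f[120:260,:420]; b=cv2.resize(b,(480,160)); save("w7c",np.vstack([a,b]))
E
```

```text
[ 0.55657788 -0.08762016  0.16492847] 10.4333
red px [453.3 255.3] mm [ 493.8 -300.2] [ 12.8 186.7] longdir 90.1
brass px [174.5 234.7] mm [520.6  31.5] [12.5 12.3] longdir 85.3
brass px [  8.2 204.1] mm [555.8 212.4] [10.2 10.2] longdir 90.6
bar? px [206.9 232.6] mm [538.7 -17.1] [55.2 13.4] longdir 87.0
bar? px [154.7 229.7] mm [542.7  34.7] [30.9 12.2] longdir 84.3
bar? px [149.5 205.6] mm [564.7  42.5] [67.6 14.2] longdir 86.1
bar? px [ 33.1 167.3] mm [603.4 136.7] [67.9 32.1] longdir 88.7
bar? px [ 6.  94.6] mm [666.1 146.2] [14.4 22.3] longdir -13.3
```

View pics/w7c.png

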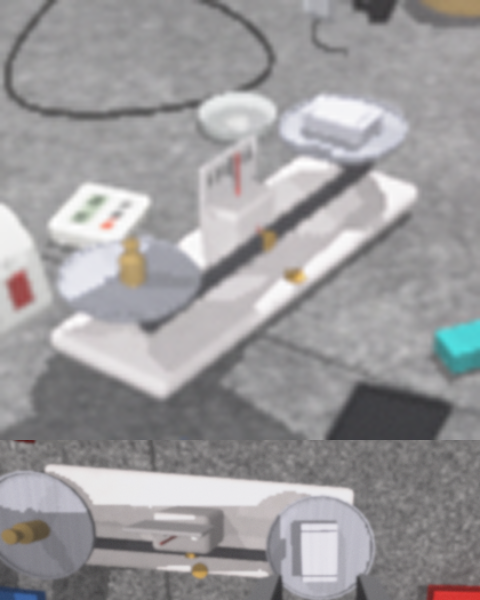

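```bash
cat >> h.py <<'E'
def beam(g,K,A,c):
    for n,p in(("L",(.572,.150)),("R",(.556,-.088))): print(n,"pred z59/69/79",[np.round(proj(K,A,c,(*p,z)),1).tolist() for z in(.059,.069,.079)])
E
python3 - <<'E'
from h import *
g,K,A,c=snap("scene"); beam(g,K,A,c)
for n in("scene","s2"):
    im=cv2.cvtColor(cv2.imread(f"pics/{n}.png"),cv2.COLOR_BGR2GRAY)
    print(n)
    for x in(234,240,): print("L col",x,im[212:246,x].tolist())
    for x in(288,298): print("R col",x,im[178:206,x].tolist())
im=[cv2.cvtColor(cv2.imread(f"pics/{n}.png"),cv2.COLOR_BGR2GRAY) for n in("scene","s2")]
# left rim bottom strip and right rim edge strips: template shift
for n,(x0,x1,y0,y1) in(("Lfront",(222,262,230,244)),("Rleft",(276,284,180,204)),("Rright",(304,316,178,204))):
    t=im[0][y0:y1,x0:x1]; r=cv2.matchTemplate(im[1][y0-8:y1+8,x0-3:x1+3],t,cv2.TM_CCOEFF_NORMED); m=cv2.minMaxLoc(r); print(n,m[1],np.array(m[3])-[3,8])
E
```

```text
L pred z59/69/79 [[242.8, 231.5], [242.6, 228.4], [242.4, 225.2]]
R pred z59/69/79 [[294.7, 193.8], [294.7, 190.8], [294.7, 187.9]]
scene
L col 234 [220, 236, 245, 245, 238, 243, 247, 236, 213, 197, 217, 225, 227, 227, 227, 227, 227, 228, 228, 229, 227, 226, 227, 227, 229, 226, 202, 172, 181, 190, 190, 193, 203, 206]
L col 240 [209, 197, 226, 247, 248, 248, 238, 210, 188, 218, 225, 225, 224, 225, 227, 227, 227, 227, 227, 227, 229, 228, 228, 226, 226, 227, 220, 185, 168, 187, 197, 207, 210, 210]
R col 288 [150, 152, 153, 156, 155, 152, 162, 176, 216, 225, 226, 226, 227, 227, 228, 228, 227, 227, 227, 227, 215, 199, 240, 246, 225, 197, 199, 208]
R col 298 [149, 148, 148, 152, 151, 159, 181, 221, 226, 225, 225, 225, 226, 226, 226, 226, 226, 227, 227, 227, 225, 205, 159, 106, 87, 88, 87, 110]
s2
L col 234 [223, 239, 246, 245, 240, 243, 247, 238, 212, 200, 219, 227, 230, 230, 229, 229, 230, 232, 228, 199, 170, 162, 162, 164, 162, 164, 165, 166, 184, 194, 194, 195, 205, 209]
L col 240 [213, 201, 230, 248, 249, 249, 241, 218, 186, 199, 211, 184, 177, 175, 169, 162, 150, 149, 154, 162, 164, 165, 164, 162, 161, 162, 161, 164, 170, 191, 199, 211, 213, 212]
R col 288 [152, 157, 154, 159, 155, 154, 181, 222, 237, 233, 229, 204, 187, 187, 185, 160, 171, 204, 175, 156, 156, 188, 243, 247, 227, 201, 201, 202]
R col 298 [155, 158, 158, 160, 161, 166, 182, 232, 244, 244, 244, 244, 243, 230, 200, 187, 188, 185, 162, 168, 205, 183, 144, 100, 82, 82, 82, 105]
Lfront 0.5291203856468201 [0 0]
Rleft 0.9746607542037964 [0 0]
Rright 0.9186062216758728 [0 0]
```

>>> step_arm(plan=[[[0,0,0,0,45],[0,0,0,0,45],[0,0,0,0,45],[0,0,0,0,45],[0,0,0,0,45],[0,0,0,0,45],[0,0,0,0,45],[0,0,0,0,45]]])

```text
time: 11.2
tool_pos: [0.5566, -0.0876, 0.1649]
ee_rot: [3.142, 0.0, 0.002]
wrist_force: [0.3, 0.1, -0.3]
width: 0.0421
```

>>> step_arm(plan=[[[0,0,0,0,45],[0,0,0,0,45],[0,0,0,0,45],[0,0,0,0,45],[0,0,0,0,45],[0,0,0,0,45],[0,0,0,0,45],[0,0,0,0,45]]])

```text
time: 11.87
tool_pos: [0.5566, -0.0876, 0.1649]
ee_rot: [3.142, 0.0, 0.002]
wrist_force: [0.9, -0.3, 0.0]
width: 0.0424
```

```bash
python3 - <<'E'
from h import *
g,K,A,c=snap("scene"); save("s3",g)
im=[cv2.cvtColor(cv2.imread(f"pics/{n}.png"),cv2.COLOR_BGR2GRAY) for n in("scene","s2","s3")]
for i in im: print(i[215:226,234].tolist(),i[236:246,240].tolist(),i[178:190,298].tolist(),i[196:204,298].tolist())
b=np.hstack([cv2.resize(cv2.imread(f"pics/{n}.png")[170:250,215:315,::-1],(400,320),interpolation=cv2.INTER_CUBIC) for n in("scene","s3")])
save("cmp",b)
E
```

```text
[245, 238, 243, 247, 236, 213, 197, 217, 225, 227, 227] [226, 227, 220, 185, 168, 187, 197, 207, 210, 210] [149, 148, 148, 152, 151, 159, 181, 221, 226, 225, 225, 225] [227, 227, 225, 205, 159, 106, 87, 88]
[245, 240, 243, 247, 238, 212, 200, 219, 227, 230, 230] [161, 162, 161, 164, 170, 191, 199, 211, 213, 212] [155, 158, 158, 160, 161, 166, 182, 232, 244, 244, 244, 244] [162, 168, 205, 183, 144, 100, 82, 82]
[245, 240, 244, 247, 238, 213, 201, 220, 226, 230, 230] [161, 161, 162, 166, 171, 190, 201, 209, 214, 213] [157, 157, 158, 157, 160, 167, 184, 231, 244, 244, 244, 245] [161, 170, 204, 182, 142, 98, 81, 82]
```

View pics/cmp.png

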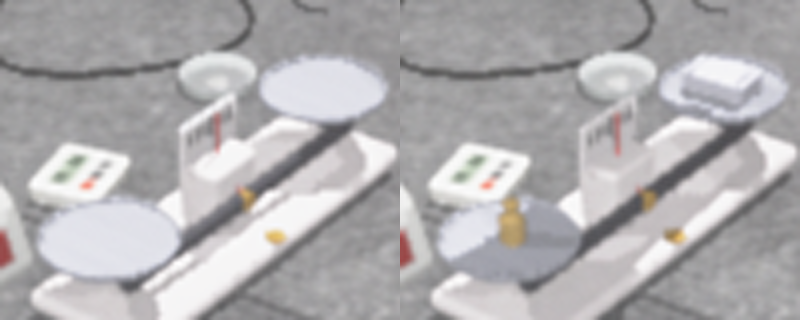

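>>> step_arm(plan=[[[0,0,-40,0,45],[0,0,-75,0,45],[0,0,-90,0,45],[0,0,-94,0,45],[0,0,-94,0,45],[0,0,-94,0,20],[0,0,-94,0,20],[0,0,-94,0,20]]])

```text
time: 12.58
tool_pos: [0.5581, -0.088, 0.0732]
ee_rot: [3.14, -0.004, 0.002]
wrist_force: [0.4, 0.9, 0.5]
width: 0.0298
```

>>> step_arm(plan=[[[0,0,0,0,20],[0,0,0,0,20],[0,0,30,0,20],[0,0,60,0,20],[-30,-40,75,0,20],[-60,-80,75,0,20],[-90,-120,75,0,20],[-123,-164,75,0,20]]])

```text
time: 13.25
tool_pos: [0.4569, -0.2205, 0.1469]
ee_rot: [3.14, -0.002, 0.003]
wrist_force: [0.0, -0.7, -0.4]
width: 0.0291
```

```bash
python3 - <<'E'
from h import *
f,K,A,c=snap("wrist"); save("w8",f); print(robot.get_obs()["tool_pos"],robot.get_obs()["width"])
look(f,K,A,c,300)
E
```

```text
[ 0.45219945 -0.22704209  0.14656851] 0.02919169883387869
red px [365.3 216.9] mm [ 434.8 -301.9] [185.7 117.3] longdir 89.0
brass px [220.2 296.7] mm [ 354.5 -153.8] [7.6 9.2] longdir 90.2
brass px [338.  296.1] mm [ 355.4 -288.3] [9.1 8. ] longdir 2.9
brass px [ 31.4 148.5] mm [517.4  25.9] [12.6 13.3] longdir 90.2
brass px [  5.2 120.1] mm [544.4  45.3] [7.4 9.3] longdir 90.2
brass px [518.2  39.5] mm [ 616.6 -441.1] [77.3 26.1] longdir 53.6
black px [541.1 152. ] mm [ 504.8 -503.4] [95.9 38.9] longdir 11.9
black px [339.1  13.2] mm [ 640.7 -293.4] [ 29.7 101.6] longdir 90.2
bar? px [281.9 255. ] mm [ 393.7 -220. ] [61.3 47.2] longdir 1.2
bar? px [219.  231.3] mm [ 429.6 -154.5] [30.1 52.2] longdir -26.9
bar? px [ 5.9 98.6] mm [565.3  52.3] [12.7 26.7] longdir -13.1
```

View pics/w8.png

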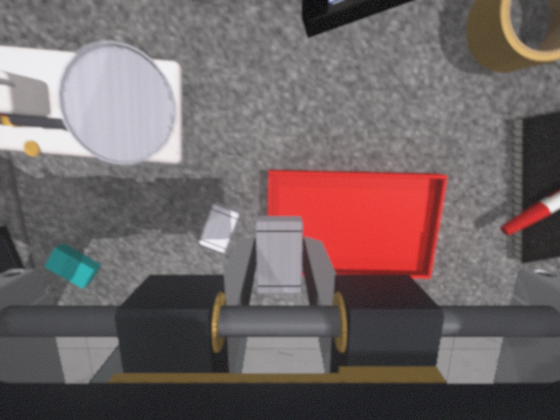

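>>> step_arm(plan=[[[-13,-20,0,0,20],[-13,-20,-40,0,20],[-13,-20,-75,0,20],[-13,-20,-85,0,20],[-13,-20,-85,0,20],[-13,-20,-85,0,20]]])

```text
time: 13.8
tool_pos: [0.445, -0.2393, 0.0612]
ee_rot: [-3.142, 0.0, 0.002]
wrist_force: [0.3, 0.8, 0.3]
width: 0.0298
```

>>> step_arm(plan=[[[-9,-16,0,0,20],[-9,-16,-25,0,20],[-9,-16,-40,0,20],[-9,-16,-47,0,20],[-9,-16,-47,0,20],[-9,-16,-47,0,35],[-9,-16,-47,0,42],[-9,-16,-47,0,42]]])

```text
time: 14.47
tool_pos: [0.4367, -0.256, 0.0152]
ee_rot: [3.14, -0.002, 0.002]
wrist_force: [0.1, 0.2, 0.3]
width: 0.0392
```

>>> step_arm(plan=[[[0,0,30,0,42],[0,0,60,0,42],[0,0,90,0,42],[-4,70,110,-0.2,55],[-4,105,110,-0.39,55],[-4,105,110,-0.39,55],[-4,105,110,-0.39,55],[-4,105,110,-0.39,55]]])

```text
time: 15.13
tool_pos: [0.4322, -0.1493, 0.1251]
ee_rot: [3.141, -0.003, -0.386]
wrist_force: [0.3, -0.9, -0.8]
width: 0.0519
```

```bash
python3 - <<'E'
from h import *
f,K,A,c=snap("wrist"); save("w9",f); o=robot.get_obs(); print(o["tool_pos"],o["width"],o["ee_rot"])
look(f,K,A,c,300)
E
```

```text
[ 0.43207185 -0.15009928  0.12461973] 0.05144455542678424 [ 3.14108128e+00 -1.88270262e-03 -3.85715921e-01]
red px [427.2 146. ] mm [ 434.7 -300.2] [187.9 117.6] longdir 88.9
brass px [379.1 296.4] mm [ 309.6 -213.6] [13.8  7. ] longdir 67.9
brass px [179.1 296.3] mm [389.2 -17.7] [14.1  7. ] longdir 67.9
brass px [ 75.6 201.2] mm [517.6  27.8] [13.4 12.8] longdir 17.0
brass px [ 43.8 180.4] mm [546.3  43.8] [10.   8.1] longdir 80.5
bar? px [282. 210.] mm [ 430.9 -151.3] [29.6 50.5] longdir -21.2
bar? px [380.2 169.1] mm [ 432.8 -257.2] [51.1 30.1] longdir 0.2
bar? px [ 20.2 160.4] mm [573.8  71.5] [29.1 59.4] longdir 93.4
bar? px [11.2 25.6] mm [671.8   5.9] [24. 45.] longdir -35.4
```

View pics/w9.png

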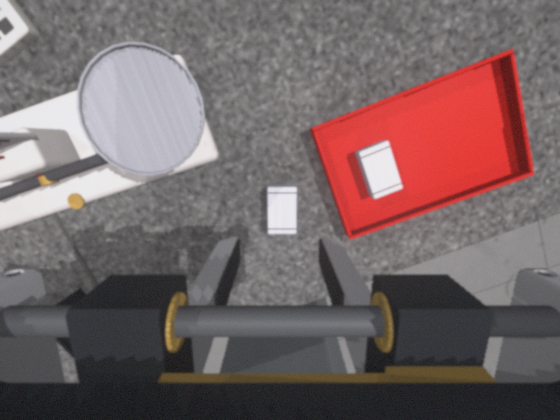

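>>> step_arm(plan=[[[-1,-1,-40,0,55],[-1,-1,-80,0,55],[-1,-1,-105,0,55],[-1,-1,-118,0,55],[-1,-1,-118,0,55],[-1,-1,-118,0,55],[-1,-1,-118,0,20],[-1,-1,-118,0,20]]])

```text
time: 15.85
tool_pos: [0.4316, -0.1523, 0.007]
ee_rot: [3.141, -0.002, -0.388]
wrist_force: [-0.0, 0.4, -0.8]
width: 0.0418
```

>>> step_arm(plan=[[[0,0,0,0,20],[0,0,0,0,20],[0,0,0,0,20],[0,0,40,0,20],[0,0,80,0,20],[35,20,115,0.1,20],[75,40,115,0.2,20],[110,55,115,0.3,20]]])

```text
time: 16.52
tool_pos: [0.5355, -0.1001, 0.125]
ee_rot: [3.14, -0.008, -0.085]
wrist_force: [-0.2, -0.5, -0.6]
width: 0.0296
```

>>> step_arm(plan=[[[16,9,0,0.09,20],[16,9,0,0.09,20],[16,9,0,0.09,20],[16,9,0,0.09,20]]])

```text
time: 16.85
tool_pos: [0.5476, -0.0913, 0.1199]
ee_rot: [3.141, 0.002, 0.0]
wrist_force: [0.6, -0.5, 0.2]
width: 0.0299
```

>>> step_arm(plan=[[[8,3,0,0,20],[8,3,-20,0,20],[8,3,-34,0,20],[8,3,-39,0,20],[8,3,-39,0,20],[8,3,-39,0,32],[8,3,-39,0,45],[8,3,-39,0,45]]])

```text
time: 17.52
tool_pos: [0.5574, -0.0884, 0.0828]
ee_rot: [3.141, -0.002, 0.001]
wrist_force: [-0.1, 0.5, 0.1]
width: 0.0394
```

>>> step_arm(plan=[[[0,0,20,0,45],[0,0,50,0,45],[0,0,80,0,45],[0,0,80,0,45],[0,0,80,0,45],[0,0,80,0,45],[0,0,80,0,45],[0,0,80,0,45]]])

```text
time: 18.18
tool_pos: [0.5558, -0.0878, 0.1596]
ee_rot: [-3.141, 0.003, 0.002]
wrist_force: [-1.0, -0.7, -0.8]
width: 0.0424
```

>>> step_arm(plan=[[[0,0,0,0,45],[0,0,0,0,45],[0,0,0,0,45],[0,0,0,0,45],[0,0,0,0,45],[0,0,0,0,45],[0,0,0,0,45],[0,0,0,0,45]]])

```text
time: 18.85
tool_pos: [0.5567, -0.0881, 0.1615]
ee_rot: [3.141, -0.0, 0.002]
wrist_force: [0.3, -0.4, 0.5]
width: 0.042
```

>>> step_arm(plan=[[[0,0,0,0,45],[0,0,0,0,45],[0,0,0,0,45],[0,0,0,0,45],[0,0,0,0,45],[0,0,0,0,45],[0,0,0,0,45],[0,0,0,0,45]]])

```text
time: 19.52
tool_pos: [0.5567, -0.0881, 0.1615]
ee_rot: [3.142, -0.0, 0.002]
wrist_force: [-0.1, -0.7, -0.3]
width: 0.0423
```

```bash
python3 - <<'E'
from h import *
g,K,A,c=snap("scene"); save("s4",g); f=snap("wrist")[0]; save("w10",f)
im=[cv2.cvtColor(cv2.imread(f"pics/{n}.png"),cv2.COLOR_BGR2GRAY) for n in("scene","s4")]
for i in im: print(i[212:230,234].tolist(),i[236:246,240].tolist(),i[176:190,298].tolist(),i[194:206,298].tolist())
b=np.hstack([cv2.resize(cv2.imread(f"pics/{n}.png")[170:250,215:315,::-1],(400,320),interpolation=cv2.INTER_CUBIC) for n in("scene","s4")])
save("cmp2",np.vstack([b,cv2.resize(f[100:280],(800,257))]))
E
```

```text
[220, 236, 245, 245, 238, 243, 247, 236, 213, 197, 217, 225, 227, 227, 227, 227, 227, 228] [226, 227, 220, 185, 168, 187, 197, 207, 210, 210] [150, 149, 149, 148, 148, 152, 151, 159, 181, 221, 226, 225, 225, 225] [226, 227, 227, 227, 225, 205, 159, 106, 87, 88, 87, 110]
[223, 239, 246, 245, 240, 244, 247, 238, 216, 210, 198, 168, 177, 207, 226, 230, 230, 230] [166, 164, 164, 161, 162, 167, 173, 169, 190, 204] [154, 153, 158, 159, 161, 179, 224, 243, 244, 244, 244, 237, 217, 196] [166, 167, 157, 139, 101, 84, 83, 84, 129, 193, 197, 198]
```

View pics/cmp2.png

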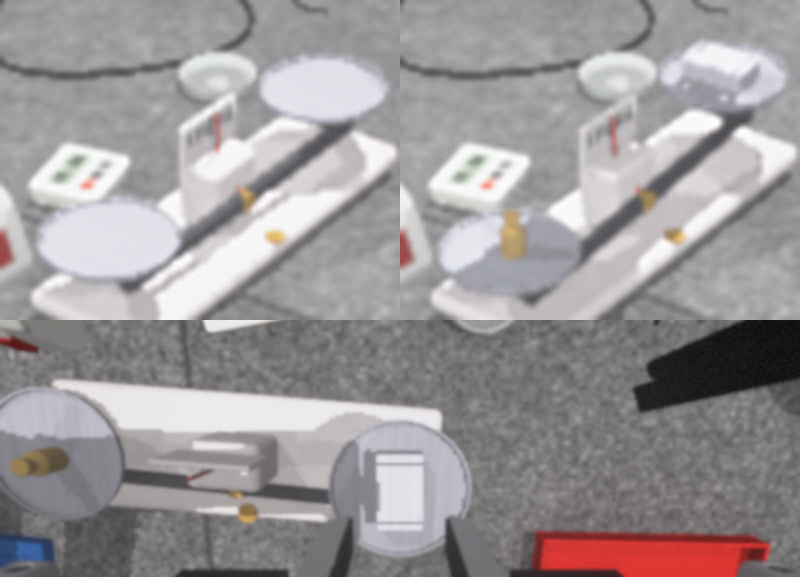

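>>> step_arm(plan=[[[0,0,-40,0,45],[0,0,-70,0,45],[0,0,-80,0,45],[0,0,-80,0,45],[0,0,-80,0,45],[0,0,-80,0,20],[0,0,-80,0,20],[0,0,-80,0,20]]])

```text
time: 20.28
tool_pos: [0.5581, -0.0884, 0.0837]
ee_rot: [3.14, -0.004, 0.002]
wrist_force: [0.3, 0.4, -0.3]
width: 0.0295
```

>>> step_arm(plan=[[[0,0,0,0,20],[0,0,0,0,20],[0,0,30,0,20],[0,0,60,0,20],[-20,-38,65,0,20],[-39,-74,65,0,20],[-58,-110,65,0,20],[-77,-146,65,0,20]]])

```text
time: 20.95
tool_pos: [0.4789, -0.2352, 0.1471]
ee_rot: [3.141, -0.001, 0.003]
wrist_force: [0.1, -0.5, -0.5]
width: 0.0296
```

>>> step_arm(plan=[[[-17,-33,0,0,20],[-34,-66,0,0,20],[-45,-95,0,0,20],[-45,-95,-40,0,20],[-45,-95,-70,0,20],[-45,-95,-90,0,20],[-45,-95,-90,0,20],[-45,-95,-90,0,20]]])

```text
time: 21.62
tool_pos: [0.4339, -0.3284, 0.0555]
ee_rot: [-3.14, 0.002, 0.002]
wrist_force: [-0.2, -0.5, -0.6]
width: 0.0296
```

>>> step_arm(plan=[[[0,0,-25,0,20],[0,0,-38,0,20],[0,0,-43,0,20],[0,0,-43,0,20],[0,0,-43,0,20],[0,0,-43,0,34],[0,0,-43,0,42],[0,0,-43,0,42]]])

```text
time: 22.28
tool_pos: [0.4353, -0.3296, 0.0146]
ee_rot: [3.14, -0.002, 0.002]
wrist_force: [-0.1, -0.2, -0.7]
width: 0.0388
```

>>> step_arm(plan=[[[0,0,30,0,42],[0,0,70,0,42],[0,0,110,0,42],[0,20,140,0,42],[0,60,150,0,42],[0,60,150,0,42],[0,60,150,0,42],[0,60,150,0,42]]])

```text
time: 22.95
tool_pos: [0.4345, -0.2691, 0.1632]
ee_rot: [3.141, 0.0, 0.002]
wrist_force: [-1.3, -1.0, -0.7]
width: 0.0396
```

```bash
python3 - <<'E'
from h import *
f,K,A,c=snap("wrist"); save("w11",f); o=robot.get_obs(); print(o["tool_pos"],o["width"],o["time"])
look(f,K,A,c,260,.022)
E
```

```text
[ 0.43417187 -0.26934248  0.16242721] 0.03960393755566366 23.0
red px [359.  234.6] mm [ 395.7 -363.1] [39.1 59.6] longdir 128.7
red px [259.3 177.7] mm [ 438.8 -300.6] [185.4 108.7] longdir 88.8
brass px [471.   22.5] mm [ 613.8 -458.6] [34.3 86.9] longdir 90.2
bar? px [332.3 202.4] mm [ 434.8 -329. ] [49.7 30.5] longdir 0.1
bar? px [267.4 202.4] mm [ 434.6 -255.6] [49.7 29. ] longdir 0.2
bar? px [526.9 162.4] mm [ 480.3 -538.7] [14.7 78. ] longdir 124.4
```

>>> step_arm(plan=[[[80,295,30,0,55],[80,295,30,0,55],[80,295,30,0,55],[80,295,30,0,55],[80,295,30,0,55],[80,295,30,0,55],[80,295,30,0,55],[80,295,30,0,55]]])

```text
time: 23.67
tool_pos: [0.5154, 0.0296, 0.1924]
ee_rot: [-3.14, 0.002, 0.005]
wrist_force: [-0.9, -1.3, 0.0]
width: 0.0519
```

>>> step_arm(plan=[[[76,295,0,0.02,55],[76,295,0,0.02,55],[76,295,0,0.02,55],[76,295,0,0.02,55],[76,295,0,0.02,55],[76,295,0,0.02,55],[76,295,0,0.02,55],[76,295,0,0.02,55]]])

```text
time: 24.33
tool_pos: [0.591, 0.3253, 0.1896]
ee_rot: [-3.141, 0.004, 0.025]
wrist_force: [-0.3, -1.5, 0.1]
width: 0.0514
```

```bash
python3 - <<'E'
from h import *
f,K,A,c=snap("wrist"); save("w12",f); o=robot.get_obs(); print(o["tool_pos"],o["width"],o["time"],o["joint_positions"])
look(f,K,A,c,300)
E
```

```text
[0.59097516 0.32540354 0.18925828] 0.05155848788585765 24.3833 [4.18354015e-01 3.75476770e-01 1.05622028e+00 1.88036560e-03
 1.71384258e+00 1.96352715e+00]
blue px [277.4 281. ] mm [478. 322.] [ 62.2 138.7] longdir 91.5
brass px [379.1 296.2] mm [465.6 190.9] [ 8.7 16.1] longdir 91.5
brass px [502.6 258.5] mm [522.   43.4] [12.2 13.5] longdir 91.5
brass px [157.7 239.4] mm [535.8 473.2] [8.7 8.7] longdir -8.7
brass px [446.4 231.2] mm [557.3 122. ] [21.4 10.3] longdir 44.7
brass px [144.8 225.5] mm [554.  489.3] [ 8.9 12.6] longdir 91.5
black px [134.3 290.1] mm [457.4 523.2] [ 35.  141.7] longdir 91.5
bar? px [502.1 253. ] mm [524.   30.2] [126.2  21.3] longdir 84.8
bar? px [540.5 239.6] mm [544.  -13.9] [50.8 22.7] longdir 83.9
bar? px [281.2 191.8] mm [596.6 323.3] [50.2 29.6] longdir 2.2
bar? px [235.9 142.9] mm [653.6 378.1] [64.5 64. ] longdir 0.7
bar? px [533.3 119. ] mm [689.8  33.5] [54.8 60.8] longdir 100.3
bar? px [161.6   4.2] mm [792.9 455.5] [12.  49.5] longdir 91.4
```

View pics/w12.png

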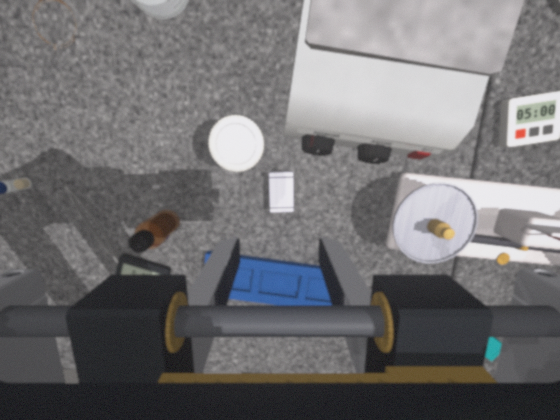

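>>> step_arm(plan=[[[5,-2,-40,0.01,52],[5,-2,-80,0.01,52],[5,-2,-120,0.01,52],[5,-2,-150,0.01,52],[5,-2,-170,0.01,52],[5,-2,-181,0.01,52],[5,-2,-181,0.01,52],[5,-2,-181,0.01,52]]])

```text
time: 25.05
tool_pos: [0.596, 0.3179, 0.012]
ee_rot: [3.141, 0.001, 0.031]
wrist_force: [0.7, 0.2, 1.0]
width: 0.0488
```

>>> step_arm(plan=[[[0,0,0,0,20],[0,0,0,0,20],[0,0,0,0,20],[0,0,0,0,20],[0,0,0,0,20]]])

```text
time: 25.47
tool_pos: [0.597, 0.3195, 0.0148]
ee_rot: [-3.14, -0.004, 0.032]
wrist_force: [1.0, -0.4, 4.2]
width: 0.0283
```

>>> step_arm(plan=[[[0,0,0,0,52],[0,0,0,0,52],[0,0,0,0,52],[0,0,60,0,52],[0,0,100,0,52],[0,0,100,0,52],[0,0,100,0,52]]])

```text
time: 26.05
tool_pos: [0.5987, 0.3203, 0.1194]
ee_rot: [-3.138, -0.011, 0.032]
wrist_force: [0.3, 0.3, 0.6]
width: 0.0485
```

```bash
python3 - <<'E'
from h import *
f,K,A,c=snap("wrist"); save("w13",f); o=robot.get_obs(); print(o["tool_pos"],o["width"],o["time"],o["wrist_force"])
look(f,K,A,c,300)
E
```

```text
[0.59718129 0.31963149 0.11573265] 0.04880334704138893 26.1 [-1.44910781  0.01370514 -1.32206706]
brass px [373.8 296.6] mm [517.3 220.7] [ 6.8 12.4] longdir 92.0
brass px [486.1 269. ] mm [551.1 113.6] [27.6 15. ] longdir 62.4
brass px [112.5 262.8] mm [541.9 485.2] [29.6 20.3] longdir 38.9
black px [120.7 285.9] mm [512.6 487.2] [40.8 96.1] longdir 92.0
bar? px [280.4 214.1] mm [596.6 319.4] [49.8 29.6] longdir 1.9
```

View pics/w13.png

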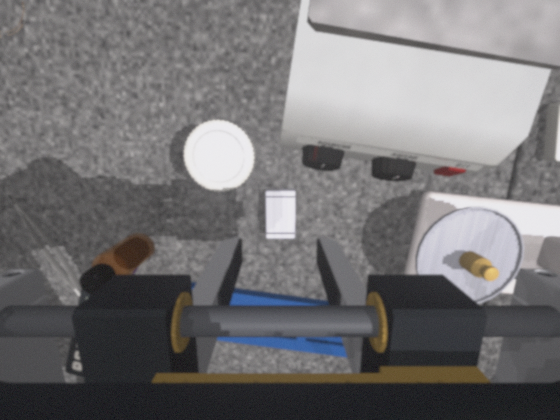

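>>> step_arm(plan=[[[0,0,-35,0,52],[0,0,-70,0,52],[0,0,-95,0,52],[0,0,-107,0,52],[0,0,-107,0,52],[0,0,-107,0,52],[0,0,-107,0,52]]])

```text
time: 26.68
tool_pos: [0.5949, 0.3186, 0.004]
ee_rot: [3.141, 0.002, 0.032]
wrist_force: [-0.1, -0.8, 0.4]
width: 0.0489
```

>>> step_arm(plan=[[[1,1,2,0,52],[1,1,2,0,52],[1,1,2,0,20],[1,1,2,0,20],[1,1,2,0,20],[1,1,2,0,20],[1,1,2,0,20]]])

```text
time: 27.27
tool_pos: [0.5967, 0.3199, 0.0075]
ee_rot: [3.142, -0.0, 0.032]
wrist_force: [0.3, -0.4, 0.2]
width: 0.0297
```

>>> step_arm(plan=[[[0,0,40,0,20],[0,0,80,0,20],[0,0,120,0,20],[0,0,155,0,20],[-4,-40,155,0,20],[-8,-80,155,0,20],[-12,-120,155,0,20],[-16,-160,155,0,20]]])

```text
time: 27.93
tool_pos: [0.5802, 0.1586, 0.1627]
ee_rot: [3.141, -0.001, 0.033]
wrist_force: [-0.1, -0.6, 0.3]
width: 0.0297
```

>>> step_arm(plan=[[[-24,-248,0,-0.03,20],[-24,-248,0,-0.03,20],[-24,-248,0,-0.03,20],[-24,-248,0,-0.03,20],[-24,-248,0,-0.03,20],[-24,-248,0,-0.03,20],[-24,-248,0,-0.03,20],[-24,-248,0,-0.03,20]]])

```text
time: 28.6
tool_pos: [0.5562, -0.0901, 0.1623]
ee_rot: [-3.141, 0.0, -0.003]
wrist_force: [0.1, 0.9, -0.2]
width: 0.0295
```

>>> step_arm(plan=[[[0,2,-35,0,20],[0,2,-60,0,20],[0,2,-75,0,20],[0,2,-80,0,20],[0,2,-80,0,20],[0,2,-80,0,32],[0,2,-80,0,45],[0,2,-80,0,45]]])

```text
time: 29.27
tool_pos: [0.558, -0.086, 0.0845]
ee_rot: [3.141, -0.004, 0.002]
wrist_force: [0.7, 0.4, 0.1]
width: 0.0397
```

>>> step_arm(plan=[[[0,0,20,0,45],[0,0,50,0,45],[0,0,80,0,45],[0,0,80,0,45],[0,0,80,0,45],[0,0,80,0,45],[0,0,80,0,45],[0,0,80,0,45]]])

```text
time: 29.93
tool_pos: [0.5558, -0.0859, 0.1608]
ee_rot: [-3.141, 0.003, 0.002]
wrist_force: [0.0, 1.2, 0.7]
width: 0.042
```

>>> step_arm(plan=[[[0,0,0,0,45],[0,0,0,0,45],[0,0,0,0,45],[0,0,0,0,45],[0,0,0,0,45],[0,0,0,0,45],[0,0,0,0,45],[0,0,0,0,45]]])

```text
time: 30.6
tool_pos: [0.5567, -0.0861, 0.1625]
ee_rot: [3.141, -0.0, 0.002]
wrist_force: [-0.2, 0.7, -0.6]
width: 0.0422
```

>>> step_arm(plan=[[[0,0,0,0,45],[0,0,0,0,45],[0,0,0,0,45],[0,0,0,0,45],[0,0,0,0,45],[0,0,0,0,45],[0,0,0,0,45],[0,0,0,0,45]]])

```text
time: 31.27
tool_pos: [0.5567, -0.0861, 0.1624]
ee_rot: [3.141, 0.0, 0.002]
wrist_force: [-0.1, -0.8, -0.2]
width: 0.0423
```

```bash
python3 - <<'E'
from h import *
g,K,A,c=snap("scene"); save("s5",g); f,K,A,c=snap("wrist"); save("w14",f); print(robot.get_obs()["tool_pos"])
im=[cv2.cvtColor(cv2.imread(f"pics/{n}.png"),cv2.COLOR_BGR2GRAY) for n in("scene","s4","s5")]
for i in im: print(i[212:230,234].tolist(),i[236:246,240].tolist(),i[176:190,298].tolist(),i[194:206,298].tolist())
look(f,K,A,c,280,.075)
E
```

```text
[ 0.55667073 -0.08605268  0.16244193]
[220, 236, 245, 245, 238, 243, 247, 236, 213, 197, 217, 225, 227, 227, 227, 227, 227, 228] [226, 227, 220, 185, 168, 187, 197, 207, 210, 210] [150, 149, 149, 148, 148, 152, 151, 159, 181, 221, 226, 225, 225, 225] [226, 227, 227, 227, 225, 205, 159, 106, 87, 88, 87, 110]
[223, 239, 246, 245, 240, 244, 247, 238, 216, 210, 198, 168, 177, 207, 226, 230, 230, 230] [166, 164, 164, 161, 162, 167, 173, 169, 190, 204] [154, 153, 158, 159, 161, 179, 224, 243, 244, 244, 244, 237, 217, 196] [166, 167, 157, 139, 101, 84, 83, 84, 129, 193, 197, 198]
[223, 238, 246, 245, 240, 244, 247, 238, 217, 209, 198, 167, 178, 206, 225, 230, 230, 230] [165, 163, 162, 161, 162, 167, 172, 170, 191, 203] [152, 153, 158, 157, 160, 174, 216, 239, 244, 244, 240, 234, 241, 216] [183, 206, 173, 139, 99, 85, 84, 83, 129, 192, 198, 198]
blue px [ 17.1 260.1] mm [478.8 233.1] [48.2 29.6] longdir 83.9
red px [454.4 264.3] mm [ 480.7 -300.2] [188.3  37.2] longdir 89.2
brass px [174.8 235.4] mm [521.4  32.1] [12.4 12.1] longdir 85.3
brass px [ 16.9 202. ] mm [559.3 201.3] [9.  9.9] longdir 90.1
bar? px [206.1 233.6] mm [538.7 -15.4] [51.8 11.9] longdir 85.5
bar? px [153.4 206.5] mm [564.8  42. ] [65.2 14.1] longdir 85.7
bar? px [ 5.8 94.8] mm [665.6 146.1] [13.4 21.3] longdir -13.3
```

>>> step_arm(plan=[[[-122,-170,0,0,45],[-122,-170,0,0,45],[-122,-170,0,0,45],[-122,-170,-60,0,45],[-122,-170,-60,0,45],[-122,-170,-60,0,45],[-122,-170,-60,0,45],[-122,-170,-60,0,45]]])

```text
time: 32.03
tool_pos: [0.434, -0.2562, 0.1019]
ee_rot: [-3.14, 0.001, -0.0]
wrist_force: [-0.4, -0.4, -0.6]
width: 0.0422
```

```bash
python3 - <<'E'
from h import *
f,K,A,c=snap("wrist"); save("w15",f); o=robot.get_obs(); print(o["tool_pos"],o["width"],o["time"])
look(f,K,A,c,280,.022)
E
```

```text
[ 0.43517344 -0.25599599  0.10298654] 0.04247813395230342 32.0833
red px [269.8 254. ] mm [ 408.  -254.9] [62.7 43.5] longdir 89.0
red px [535.  204.5] mm [ 446.  -488.1] [18.7 49.5] longdir 120.3
red px [328.9 190. ] mm [ 436.3 -300.8] [186.8 115.4] longdir 88.8
brass px [549.1   2.5] mm [ 604.5 -457.3] [20.9  5.4] longdir 77.2
black px [538.8 136. ] mm [ 504.5 -496.1] [98.1 27.4] longdir 12.1
bar? px [358.5 215.9] mm [ 435.  -329.1] [49.8 30. ] longdir 0.1
bar? px [279.2 216.4] mm [ 434.4 -255.8] [50.8 29.5] longdir 0.8
```

Down to tip ≈14 mm and grip.

>>> step_arm(plan=[[[0,0,-40,0,45],[0,0,-70,0,45],[0,0,-85,0,45],[0,0,-89,0,45],[0,0,-89,0,45],[0,0,-89,0,45],[0,0,-89,0,20],[0,0,-89,0,20]]])

```text
time: 32.75
tool_pos: [0.4363, -0.2568, 0.0156]
ee_rot: [3.139, -0.003, 0.002]
wrist_force: [0.3, -1.0, 0.5]
width: 0.0321
```

>>> step_arm(plan=[[[0,0,0,0,20],[0,0,0,0,20],[0,0,0,0,20]]])

```text
time: 33.0
tool_pos: [0.436, -0.2568, 0.0154]
ee_rot: [3.14, -0.003, 0.002]
wrist_force: [0.2, 0.8, 6.0]
width: 0.0298
```

>>> step_arm(plan=[[[0,0,40,0,20],[0,0,80,0,20],[0,0,120,0,20],[0,35,155,0,20],[-4,75,155,0,20],[-8,115,155,0,20],[-12,155,155,0,20],[-16,195,155,0,20]]])

```text
time: 33.67
tool_pos: [0.418, -0.0597, 0.1687]
ee_rot: [3.141, -0.001, 0.0]
wrist_force: [1.3, 0.5, -0.8]
width: 0.0296
```

>>> step_arm(plan=[[[0,40,0,0.12,20],[0,80,0,0.24,20],[0,120,0,0.36,20],[0,160,0,0.48,20],[0,200,0,0.6,20],[0,240,0,0.72,20],[0,280,0,0.84,20],[0,310,0,0.96,20]]])

```text
time: 34.33
tool_pos: [0.4178, 0.2517, 0.1682]
ee_rot: [-3.141, -0.0, 0.969]
wrist_force: [-0.0, 0.5, -0.2]
width: 0.0294
```

>>> step_arm(plan=[[[-30,40,20,0.12,20],[-30,70,20,0.24,20],[-30,70,20,0.36,20],[-30,70,20,0.492,20],[-30,70,20,0.492,20],[-30,70,20,0.492,20]]])

```text
time: 34.83
tool_pos: [0.3885, 0.3188, 0.1881]
ee_rot: [-3.141, 0.001, 1.451]
wrist_force: [-0.0, -0.7, 0.5]
width: 0.0294
```

```bash
python3 - <<'E'
from h import *
f,K,A,c=snap("wrist"); save("w16",f); o=robot.get_obs(); print(o["tool_pos"],o["width"],o["time"],o["ee_rot"],c)
for p in((.468,.319,.012),(.468+.103*np.cos(1.452),.319+.103*np.sin(1.452),.012),(.468-.103*np.cos(1.452),.319-.103*np.sin(1.452),.012)): print(proj(K,A,c,p))
look(f,K,A,c,300,.15)
E
```

```text
[0.38864706 0.31855291 0.18814952] 0.029752054580380518 34.8833 [-3.14133404e+00  4.89246928e-04  1.45045022e+00] [0.3976466  0.39033133 0.36680225]
[342.88667054 189.5130839 ]
[347.72767124 100.85947527]
[338.68904685 266.38448107]
blue px [344.  176.3] mm [468.1 323. ] [204.4  62.1] longdir 83.3
brass px [219.5 296.5] mm [296.2 202.4] [ 8.7 10.5] longdir -6.8
brass px [434.5  41.9] mm [568.2 467.4] [17.3  8.1] longdir 18.7
brass px [315.7  32.1] mm [447.3 490.3] [11.2 12.1] longdir -19.4
brass px [301.8  29.6] mm [433.1 494.5] [11.6 12.4] longdir -16.1
brass px [288.4  26.7] mm [419.8 498.7] [11.4 11.9] longdir -21.9
brass px [274.4  23.8] mm [405.9 503. ] [11.2 11.8] longdir -15.2
brass px [423.9  22.1] mm [558.3 485.3] [15.6  7.4] longdir 25.5
brass px [260.9  21. ] mm [392.5 507.2] [10.9 12.3] longdir -8.0
black px [443.   22.5] mm [588.9 489.2] [33.8 22.5] longdir 27.6
bar? px [449.9 291.4] mm [522.8 251.7] [15.6 50.8] longdir -6.8
bar? px [547. 226.] mm [593.2 298.5] [24.7 87.7] longdir 96.6
bar? px [533.1 124.4] mm [577.6 377.2] [37.8 41. ] longdir 96.6
bar? px [342.3  17.7] mm [447.8 459. ] [24.6 10.5] longdir 81.8
```

```bash
python3 - <<'E'
from h import *
f,K,A,c=snap("wrist"); th=np.radians(83.25); u=np.array([np.cos(th),np.sin(th)]); w=np.array([-np.sin(th),np.cos(th)])
g=cv2.GaussianBlur(f,(3,3),0).astype(np.float32)
o=np.array([.468,.3215])
def samp(a,b):
    p=o+a*u+b*w; x=proj(K,A,c,(*p,.012)); return cv2.getRectSubPix(g,(1,1),(float(x[0]),float(x[1])))[0,0]
L=np.arange(-.112,.113,.002)
P=np.array([[samp(a,b) for b in np.arange(-.010,.0101,.005)] for a in L]).mean(1)
print("along",[(int(round(a*1000)),*p.astype(int)) for a,p in zip(L,P)])
W=np.arange(-.038,.039,.002)
for a0 in(-.068,0,.068):
    Q=np.array([[samp(a0+a,b) for a in np.arange(-.012,.0121,.006)] for b in W]).mean(1)
    print("across",a0,[(int(round(b*1000)),*q.astype(int)) for b,q in zip(W,Q)])
E
```

```text
along [(-112, np.int64(138), np.int64(136), np.int64(139)), (-110, np.int64(136), np.int64(135), np.int64(137)), (-108, np.int64(134), np.int64(133), np.int64(136)), (-106, np.int64(132), np.int64(131), np.int64(134)), (-104, np.int64(125), np.int64(128), np.int64(141)), (-102, np.int64(108), np.int64(125), np.int64(162)), (-100, np.int64(88), np.int64(122), np.int64(183)), (-98, np.int64(79), np.int64(122), np.int64(191)), (-96, np.int64(78), np.int64(121), np.int64(192)), (-94, np.int64(75), np.int64(118), np.int64(187)), (-92, np.int64(69), np.int64(105), np.int64(166)), (-90, np.int64(63), np.int64(89), np.int64(138)), (-88, np.int64(62), np.int64(88), np.int64(136)), (-86, np.int64(68), np.int64(103), np.int64(163)), (-84, np.int64(74), np.int64(116), np.int64(186)), (-82, np.int64(75), np.int64(119), np.int64(191)), (-80, np.int64(76), np.int64(119), np.int64(192)), (-78, np.int64(75), np.int64(120), np.int64(192)), (-76, np.int64(75), np.int64(120), np.int64(193)), (-74, np.int64(75), np.int64(120), np.int64(193)), (-72, np.int64(75), np.int64(120), np.int64(193)), (-70, np.in
[... 9856 characters left out ...]
12, np.int64(65), np.int64(111), np.int64(181)), (14, np.int64(65), np.int64(110), np.int64(179)), (16, np.int64(65), np.int64(110), np.int64(178)), (18, np.int64(66), np.int64(112), np.int64(183)), (20, np.int64(68), np.int64(116), np.int64(189)), (22, np.int64(68), np.int64(117), np.int64(190)), (24, np.int64(68), np.int64(117), np.int64(191)), (26, np.int64(68), np.int64(117), np.int64(190)), (28, np.int64(67), np.int64(114), np.int64(184)), (30, np.int64(67), np.int64(100), np.int64(155)), (32, np.int64(88), np.int64(98), np.int64(120)), (34, np.int64(117), np.int64(117), np.int64(122)), (36, np.int64(128), np.int64(126), np.int64(128)), (38, np.int64(127), np.int64(125), np.int64(127))]
```

>>> step_arm(plan=[[[40,3,0,0.002,20],[80,5,0,0.002,20],[80,5,-40,0.002,20],[80,5,-80,0.002,20],[80,5,-120,0.002,20],[80,5,-145,0.002,20],[80,5,-153,0.002,20],[80,5,-153,0.002,20]]])

```text
time: 35.6
tool_pos: [0.467, 0.3223, 0.0324]
ee_rot: [-3.137, 0.004, 1.454]
wrist_force: [-0.3, 0.8, -0.4]
width: 0.0296
```

>>> step_arm(plan=[[[0,0,0,0,20],[0,0,0,0,20],[0,0,0,0,20],[0,0,0,0,20]]])

```text
time: 35.93
tool_pos: [0.4701, 0.3248, 0.038]
ee_rot: [3.138, -0.003, 1.456]
wrist_force: [-0.1, 0.2, -0.8]
width: 0.0294
```

```bash
python3 - <<'E'
from h import *
f,K,A,c=snap("wrist"); save("w17",f); o=robot.get_obs(); print(o["tool_pos"],o["width"],o["time"],o["ee_rot"],o["wrist_force"])
E
```

```text
[0.46977785 0.32458052 0.03747878] 0.029374353792975916 35.9833 [ 3.13852731e+00 -2.10738378e-03  1.45568091e+00] [-1.28012275  0.43846076 -0.69098447]
```

>>> step_arm(plan=[[[-1,-1,-4,-0.002,20],[-1,-1,-9,-0.002,20],[-1,-1,-13,-0.002,20],[-1,-1,-13,-0.002,20],[-1,-1,-13,-0.002,20]]])

```text
time: 36.4
tool_pos: [0.4672, 0.3227, 0.0217]
ee_rot: [-3.14, 0.001, 1.454]
wrist_force: [0.4, -0.4, 0.4]
width: 0.0297
```

>>> step_arm(plan=[[[0,0,0,0,20],[0,0,0,0,20],[0,0,0,0,20]]])

```text
time: 36.65
tool_pos: [0.4678, 0.323, 0.0226]
ee_rot: [3.141, -0.0, 1.454]
wrist_force: [0.2, -0.4, 0.0]
width: 0.0294
```

>>> step_arm(plan=[[[0.5,1,0,0,20],[0.5,1,-2,0,20],[0.5,1,-4,0,20],[0.5,1,-6,0,20],[0.5,1,-6,0,20],[0.5,1,-6,0,20]]])

```text
time: 37.15
tool_pos: [0.468, 0.3238, 0.0161]
ee_rot: [-3.141, 0.0, 1.454]
wrist_force: [0.1, 0.0, 0.2]
width: 0.0298
```

>>> step_arm(plan=[[[0,0,0,0,34],[0,0,0,0,42],[0,0,0,0,42],[0,0,30,0,42],[0,0,70,0,42],[-30,0,110,0,42],[-60,0,140,0,42],[-80,0,165,0,42]]])

```text
time: 37.82
tool_pos: [0.3872, 0.3237, 0.1831]
ee_rot: [3.141, -0.0, 1.453]
wrist_force: [-0.5, 0.8, 0.2]
width: 0.0394
```

```bash
python3 - <<'E'
from h import *
f,K,A,c=snap("wrist"); save("w18",f); o=robot.get_obs(); print(o["tool_pos"],o["width"],o["time"],o["ee_rot"])
look(f,K,A,c,300,.022)
E
```

```text
[0.38575535 0.32607459 0.19134631] 0.03945486301459704 37.8667 [ 3.13495236 -0.00895992  1.45624946]
blue px [346.  178.1] mm [467.2 322.1] [204.5  62.2] longdir 83.3
brass px [356.4 296.7] mm [471.6 189.6] [ 8.5 12.8] longdir -6.7
brass px [201.4 296.4] mm [274.  212.8] [ 8.5 13. ] longdir -6.7
brass px [437.3  46.3] mm [568.3 467.6] [16.8  8.4] longdir 19.0
brass px [317.3  35.8] mm [446.1 490.4] [11.  12.2] longdir -6.8
brass px [303.3  32.9] mm [432.4 494.8] [11.2 12.5] longdir -18.5
brass px [289.7  29.8] mm [418.8 499.2] [10.9 13.2] longdir -6.8
brass px [275.7  27.1] mm [405.4 503.5] [10.8 12.1] longdir -7.2
brass px [427.6  26.1] mm [559.3 485.7] [17.1  7.7] longdir 25.8
brass px [261.6  24. ] mm [391.2 507.8] [11.  12.5] longdir -16.8
black px [447.   26.6] mm [589.4 489.1] [33.8 22.7] longdir 21.5
bar? px [548.9 229. ] mm [705.9 248.7] [ 34.1 130.1] longdir 96.6
bar? px [345.5 193.4] mm [466.5 321.6] [49.5 31.4] longdir 83.3
bar? px [536.1 130.2] mm [681.5 368.1] [55.  66.3] longdir 96.6
bar? px [344.   20.1] mm [476.  501.4] [43.  17.3] longdir 78.8
```

>>> step_arm(plan=[[[15,-40,0,-0.12,45],[30,-80,0,-0.24,45],[45,-120,0,-0.36,45],[60,-155,0,-0.48,45],[75,-190,0,-0.6,45],[90,-225,0,-0.72,45],[105,-260,0,-0.84,45],[120,-295,0,-0.96,45]]])

```text
time: 38.53
tool_pos: [0.5088, 0.027, 0.1817]
ee_rot: [3.141, -0.001, 0.488]
wrist_force: [0.9, 0.3, 0.1]
width: 0.0422
```

>>> step_arm(plan=[[[12,-30,-10,-0.12,45],[24,-60,-20,-0.24,45],[36,-90,-20,-0.36,45],[50,-117,-20,-0.493,45],[50,-117,-20,-0.493,45],[50,-117,-20,-0.493,45],[50,-117,-20,-0.493,45]]])

```text
time: 39.12
tool_pos: [0.558, -0.0876, 0.1613]
ee_rot: [-3.141, 0.0, 0.002]
wrist_force: [-0.5, 0.3, -0.3]
width: 0.0422
```

```bash
python3 - <<'E'
from h import *
f,K,A,c=snap("wrist"); save("w19",f); o=robot.get_obs(); print(o["tool_pos"],o["width"],o["time"],o["ee_rot"])
hsv=cv2.cvtColor(f,cv2.COLOR_RGB2HSV)
for t in(200,215,225): 
    m=cv2.inRange(hsv,(0,0,t),(179,40,255)); m[290:]=0; m[:150]=0; m[:,:220]=0; m[:,340:]=0
    blobs(f,K,A,c,m,.092,150,"bar%d"%t)
print(proj(K,A,c,(.5567,-.086,.092)))
E
```

```text
[ 0.55793002 -0.08712937  0.16153719] 0.041989384141208314 39.1667 [-3.14113042e+00  3.56763161e-05  2.82240078e-03]
bar200 px [277.8 221.4] mm [557.1 -85.5] [36.1 28.9] longdir 0.1
bar200 px [263.8 184.9] mm [590.9 -74.3] [ 9.6 22.9] longdir 95.4
bar200 px [261.7 166.3] mm [605.  -74.5] [75.3 16.9] longdir 89.5
bar215 px [277.6 221.4] mm [557.1 -85.3] [34.6 27.3] longdir 0.8
bar215 px [261.9 166.1] mm [605.1 -74.5] [75.1 15.3] longdir 89.5
bar225 px [277.4 221.2] mm [557.1 -85.1] [34.3 26.2] longdir 0.1
bar225 px [261.2 166.1] mm [605.  -74.2] [74.3 14.4] longdir 88.8
[277.49571879 222.25662165]
```

>>> step_arm(plan=[[[-1,1,-40,0,45],[-1,1,-68,0,45],[-1,1,-79,0,45],[-1,1,-79,0,45],[-1,1,-79,0,45],[-1,1,-79,0,20],[-1,1,-79,0,20],[-1,1,-79,0,20]]])

```text
time: 39.83
tool_pos: [0.5585, -0.0873, 0.0847]
ee_rot: [3.141, -0.004, 0.001]
wrist_force: [-0.5, 0.2, 0.8]
width: 0.0298
```

>>> step_arm(plan=[[[0,0,0,0,20],[0,0,0,0,20],[0,0,30,0,20],[0,0,60,0,20],[-24,-32,65,0,20],[-48,-66,65,0,20],[-72,-100,65,0,20],[-96,-132,65,0,20]]])

```text
time: 40.5
tool_pos: [0.4602, -0.2204, 0.148]
ee_rot: [3.141, -0.001, 0.002]
wrist_force: [0.8, -0.2, -0.8]
width: 0.0291
```

>>> step_arm(plan=[[[-20,-32,0,0,20],[-25,-37,0,0,20],[-25,-37,-40,0,20],[-25,-37,-75,0,20],[-25,-37,-95,0,20],[-25,-37,-95,0,20],[-25,-37,-95,0,20],[-25,-37,-95,0,20]]])

```text
time: 41.17
tool_pos: [0.4374, -0.2566, 0.0542]
ee_rot: [3.14, -0.002, 0.001]
wrist_force: [0.1, -0.9, 0.3]
width: 0.0294
```

>>> step_arm(plan=[[[-2,1,-22,0,20],[-2,1,-35,0,20],[-2,1,-40,0,20],[-2,1,-40,0,20],[-2,1,-40,0,20],[-2,1,-40,0,34],[-2,1,-40,0,42],[-2,1,-40,0,42]]])

```text
time: 41.83
tool_pos: [0.4347, -0.2554, 0.0132]
ee_rot: [3.141, -0.001, 0.001]
wrist_force: [0.5, 0.3, 0.2]
width: 0.0388
```

>>> step_arm(plan=[[[0,0,30,0,42],[0,0,70,0,42],[0,0,110,0,42],[0,20,140,0,42],[0,20,150,0,42],[0,20,150,0,42],[0,20,150,0,42],[0,20,150,0,42]]])

```text
time: 42.5
tool_pos: [0.4331, -0.2347, 0.1599]
ee_rot: [-3.14, 0.004, 0.001]
wrist_force: [1.1, -0.7, -0.2]
width: 0.0392
```

```bash
python3 - <<'E'
from h import *
f,K,A,c=snap("wrist"); save("w20",f); o=robot.get_obs(); print(o["tool_pos"],o["width"],o["time"])
look(f,K,A,c,260,.022)
E
```

```text
[ 0.43290109 -0.23465277  0.15949195] 0.03916727273595339 42.55
red px [333.7 194.6] mm [ 435.2 -301.2] [185.4 116.2] longdir 88.9
brass px [ 22.5 123.6] mm [517.9  26.9] [12.7 13.5] longdir 90.0
brass px [511.   20.7] mm [ 610.7 -455.5] [76.1 25.3] longdir 83.3
bar? px [364.1 201.4] mm [ 434.8 -329.2] [49.1 30.2] longdir 0.1
bar? px [297.9 201.2] mm [ 435.2 -255.6] [50.2 29.6] longdir 0.1
bar? px [544.5 171.7] mm [ 468.4 -522.3] [14.6 37. ] longdir 124.3
```

>>> step_arm(plan=[[[138,385,20,0,42],[138,385,20,0,42],[138,385,20,0,42],[138,385,20,0,42],[138,385,20,0,42],[138,385,20,0,42],[138,385,20,0,42],[138,385,20,0,42]]])

```text
time: 43.22
tool_pos: [0.5459, 0.0799, 0.1761]
ee_rot: [3.141, 0.004, 0.0]
wrist_force: [0.6, -0.0, -0.0]
width: 0.0395
```

>>> step_arm(plan=[[[29,79,3,0,42],[29,79,3,0,42],[29,79,3,0,42],[29,79,-40,0,42],[29,79,-60,0,42],[29,79,-60,0,42],[29,79,-60,0,42],[29,79,-60,0,42]]])

```text
time: 43.88
tool_pos: [0.5759, 0.1568, 0.1191]
ee_rot: [3.141, -0.0, 0.0]
wrist_force: [0.5, -0.2, 1.2]
width: 0.0401
```

```bash
python3 - <<'E'
from h import *
f,K,A,c=snap("wrist"); save("w21",f); o=robot.get_obs(); print(o["tool_pos"],o["width"],o["time"])
hsv=cv2.cvtColor(f,cv2.COLOR_RGB2HSV); m=cv2.inRange(hsv,(12,110,60),(32,255,255)); m[290:]=0
for z in(.056,.085): blobs(f,K,A,c,m,z,30,"z%g"%z)
print(proj(K,A,c,(.5715,.1504,.056)),proj(K,A,c,(.5715,.1504,.087)))
E
```

```text
[0.57652155 0.15689045 0.12025169] 0.039207562265365516 43.9333
z0.056 px [396.7 266.6] mm [534.8  50.4] [11.9 12.2] longdir -39.6
z0.056 px [290.4 232.9] mm [566.1 146.9] [17.8  8.6] longdir 21.1
z0.085 px [396.7 266.6] mm [548.4  63.2] [10.5 10.7] longdir -39.6
z0.085 px [290.4 232.9] mm [575.9 148.1] [15.6  7.6] longdir 21.1
[286.58054274 227.72001667] [287.62054948 239.90734091]
```

View pics/w21.png

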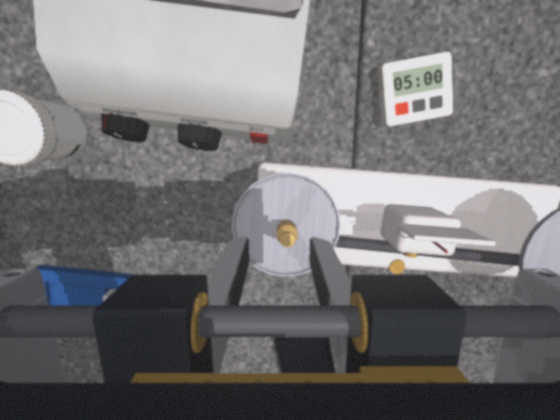

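>>> step_arm(plan=[[[-5,-6,0,0,45],[-5,-6,-25,0,45],[-5,-6,-45,0,45],[-5,-6,-54,0,45],[-5,-6,-54,0,45],[-5,-6,-54,0,45],[-5,-6,-54,0,10],[-5,-6,-54,0,10]]])

```text
time: 44.6
tool_pos: [0.5718, 0.1515, 0.0668]
ee_rot: [-3.141, -0.003, 0.001]
wrist_force: [1.0, -0.3, 0.2]
width: 0.0322
```

>>> step_arm(plan=[[[0,0,0,0,10],[0,0,0,0,10],[0,0,0,0,10],[0,0,0,0,10],[0,0,0,0,10]]])

```text
time: 45.02
tool_pos: [0.5711, 0.1514, 0.0656]
ee_rot: [-3.142, -0.002, 0.001]
wrist_force: [0.2, 0.4, 3.4]
width: 0.0171
```

>>> step_arm(plan=[[[0,0,35,0,10],[0,0,60,0,10],[-40,-7,60,0,10],[-80,-14,60,0,10],[-120,-21,60,0,10],[-155,-26,60,0,10],[-183,-30,60,0,10],[-183,-30,60,0,10]]])

```text
time: 45.68
tool_pos: [0.3825, 0.1209, 0.1236]
ee_rot: [3.141, 0.004, 0.002]
wrist_force: [-0.2, 1.4, -1.1]
width: 0.0164
```

>>> step_arm(plan=[[[0,0,-40,0,10],[0,0,-75,0,10],[0,0,-95,0,10],[0,0,-105,0,10],[0,0,-105,0,10],[0,0,-105,0,10],[0,0,-105,0,10]]])

```text
time: 46.27
tool_pos: [0.3893, 0.1216, 0.0214]
ee_rot: [-3.141, -0.003, 0.001]
wrist_force: [0.6, -0.3, 0.2]
width: 0.0165
```

>>> step_arm(plan=[[[0,0,-4,0,10],[0,0,-7,0,10],[0,0,-7,0,10],[0,0,-7,0,10],[0,0,-7,0,10]]])

```text
time: 46.68
tool_pos: [0.3886, 0.1215, 0.0136]
ee_rot: [-3.141, -0.003, 0.001]
wrist_force: [1.8, -0.0, 2.1]
width: 0.017
```

>>> step_arm(plan=[[[0,0,0,0,30],[0,0,0,0,42],[0,0,0,0,42],[0,0,35,0,42],[0,0,75,0,42],[0,0,115,0,42],[0,-30,150,0,42],[20,-85,250,0,42]]])

```text
time: 47.35
tool_pos: [0.3929, 0.0738, 0.1963]
ee_rot: [3.141, 0.002, 0.003]
wrist_force: [1.4, -0.2, -0.3]
width: 0.0391
```

>>> step_arm(plan=[[[0,-50,60,0,42],[0,-50,60,0,42],[0,-50,60,0,42],[0,-50,60,0,42],[0,-50,60,0,42],[0,-50,60,0,42],[0,-50,60,0,42],[0,-50,60,0,42]]])

```text
time: 48.02
tool_pos: [0.3938, 0.0249, 0.2536]
ee_rot: [-3.141, 0.003, 0.002]
wrist_force: [0.2, -0.1, -0.2]
width: 0.0392
```

```bash
python3 - <<'E'
from h import *
g,_,_,_=snap("scene"); save("s6",g); f,K,A,c=snap("wrist"); save("w22",f); o=robot.get_obs(); print(o["tool_pos"],o["width"],o["time"])
im=[cv2.cvtColor(cv2.imread(f"pics/{n}.png"),cv2.COLOR_BGR2GRAY) for n in("scene","s6")]
for i in im: print(i[215:226,234].tolist(),i[236:246,240].tolist(),i[178:190,298].tolist())
look(f,K,A,c,240,.022)
hsv=cv2.cvtColor(f,cv2.COLOR_RGB2HSV); m=cv2.inRange(hsv,(0,0,170),(179,50,255)); m[240:]=0
print("bystanders proj",[np.round(proj(K,A,c,p)) for p in((.656,.371,.062),(.683,-.149,.014))])
E
```

```text
[0.39406635 0.02469009 0.25429403] 0.039244802652468935 48.1167
[245, 238, 243, 247, 236, 213, 197, 217, 225, 227, 227] [226, 227, 220, 185, 168, 187, 197, 207, 210, 210] [149, 148, 148, 152, 151, 159, 181, 221, 226, 225, 225, 225]
[241, 232, 237, 244, 227, 197, 184, 204, 216, 218, 218] [217, 218, 210, 173, 157, 174, 183, 192, 196, 195] [139, 137, 137, 140, 140, 148, 170, 207, 217, 216, 216, 216]
blue px [ 71.3 134.3] mm [468.1 316.6] [200.8  60.7] longdir 83.4
red px [502.  159.5] mm [ 434.4 -293.9] [178.5 116.3] longdir 89.0
brass px [211.9 192.1] mm [390.4 119.3] [16.9 17.5] longdir -2.9
brass px [271.5  96.3] mm [517.1  35.1] [12.1 11.7] longdir 0.1
brass px [273.   71.6] mm [546.9  33.1] [ 9.3 10.2] longdir 90.1
bar? px [532.4 160.5] mm [ 433.7 -328.4] [49.7 30.1] longdir 0.2
bar? px [479.4 160.5] mm [ 434.2 -254.5] [48.3 30.2] longdir 0.1
bar? px [ 63.2 134.8] mm [467.6 319.9] [51.1 31. ] longdir 83.1
bystanders proj [array([-44., -47.]), array([424., -49.])]
```

```bash
python3 -c "
from bench import robot
print(robot.close_job())"
```

```text
the job is handed in; nothing more can be done
None
```

I sorted all three bars that were present, put the brass weight back and handed the job in at about 48 s. No verdict was reported.

| Bar (start position, m) | Balance reading against the 50 g weight | Where it is now |
|---|---|---|
| (0.43, -0.15) | weight's side sank, bar is lighter | flat in the red tray |
| (0.60, 0.32) | weight's side sank, bar is lighter | flat in the red tray |
| (0.43, -0.06) | beam stayed level for over 3 s, bar is about 50 g | middle pocket of the blue plate |

- **The level bar:** I first laid it in the red tray. I moved it to the pocket later, while the third bar was still on the pan. The pocket is right both for a bar of about 50 g and for one heavier than that. I did not weigh it again.
- **Order of weighing:** each bar had been put away before the next was weighed.
- **Retried grasp:** the first grip on the (0.60, 0.32) bar was too shallow, so I opened, re-measured and gripped it again before lifting.

**Last checks:**
- Both tray bars measured 50 x 30 mm at the height of the tray floor, side by side.
- The pocket bar measured within about 1 mm of the plate's centre, at 83.3° like the plate.
- The weight is upright in its black tray.
- The pans are empty and at their starting level.
- The gripper is open and clear.

I saw the white-lidded jar, amber bottle and petri dish only in pictures taken on the way. They did not look moved, but I did not measure them at the end. The turquoise look-alike was not touched. No check failed.

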